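# Pack and latch the seed transport case

## Task

Pack the seed transport case: set every seed sample box that lies on the bench down into a pocket of its own in the foam, grip bar up and yellow label tab towards the latch side of the case, and the desiccant canister upright in the square pocket. Then shut the lid, hook the latch's claw over the keeper on the lid while the lever is still up, and swing the lever down over centre until it lies against the case. Leave the other things on the bench where they are.

Things in the scene. Friction and masses are not known exactly. Their poses are not given: they have to be found in the camera images.
- box1_mid (a point): Seed sample box, may be absent (None): clear plastic with tan seeds and green lid, 96 mm long over all (x), 37 wide (y), 54 tall (z): body 30 tall and on its lid a green grip bar 50 long (x), 14 thick (y), 24 tall, centred. Point: its middle, 27 mm above its underside; x points to the yellow label tab, z up through the grip bar. About 120 g.
- box1_tab (a point): The yellow label tab (12 mm long, 30 wide, 16 tall) that projects from one short end of box 1: 42 mm along x from the box's middle and 19 mm above its underside.
- box2_mid (a point): Seed sample box, may be absent (None): clear plastic with tan seeds and green lid, 96 mm long over all (x), 37 wide (y), 54 tall (z): body 30 tall and on its lid a green grip bar 50 long (x), 14 thick (y), 24 tall, centred. Point: its middle, 27 mm above its underside; x points to the yellow label tab, z up through the grip bar. About 120 g.
- box2_tab (a point): The yellow label tab (12 mm long, 30 wide, 16 tall) that projects from one short end of box 2: 42 mm along x from the box's middle and 19 mm above its underside.
- box3_mid (a point): Seed sample box, may be absent (None): clear plastic with tan seeds and green lid, 96 mm long over all (x), 37 wide (y), 54 tall (z): body 30 tall and on its lid a green grip bar 50 long (x), 14 thick (y), 24 tall, centred. Point: its middle, 27 mm above its underside; x points to the yellow label tab, z up through the grip bar. About 120 g.
- box3_tab (a point): The yellow label tab (12 mm long, 30 wide, 16 tall) that projects from one short end of box 3: 42 mm along x from the box's middle and 19 mm above its underside.
- box4_mid (a point): Seed sample box, may be absent (None): clear plastic with tan seeds and green lid, 96 mm long over all (x), 37 wide (y), 54 tall (z): body 30 tall and on its lid a green grip bar 50 long (x), 14 thick (y), 24 tall, centred. Point: its middle, 27 mm above its underside; x points to the yellow label tab, z up through the grip bar. About 120 g.
- box4_tab (a point): The yellow label tab (12 mm long, 30 wide, 16 tall) that projects from one short end of box 4: 42 mm along x from the box's middle and 19 mm above its underside.
- canister_mid (a point): Desiccant canister: aluminium can with an orange band, 48 mm in diameter and 30 tall, with an orange knob 22 mm in diameter and 24 tall on top. This point is on its axis, 27 mm above its underside. About 120 g.
- case_mid (a point): Grey transport case, fixed; 126 mm deep (x), 274 long (y), rim 105 above the bench. Point: its middle at pocket-floor height, 76 above the bench; x runs from latch side to hinge side, z up. Black foam, blue pocket floors, pockets 20 deep: four box pockets at y -104, -54, -4, +46 (x 0; 106 long in x, 46 wide; a seated box's middle is 27 above the floor, tab to -x); canister pocket (54 square) at y +100, x 0.
- lid (a joint): Angle of the case's hinged lid, rad: 0 shut, about 1.8 open (standing up). A stiff hinge: it stays where it is left; 3 to 5 N at its free edge moves it.
- lid_hinge (a point): On the lid's hinge axis (along the case's y), half-way along it, at rim height. Axes turn with the lid: x from its free edge to the hinge, z out of its outer face (up when shut). The lid is a shell 126 mm deep, 274 long, 40 tall: its free front edge lies at x = -126 and its outer face at z = +40 mm in this frame.
- keeper (a point): Keeper on the lid: steel ledge 30 mm wide projecting 17.5 mm from the lid's front face, with an upturned lip at its outer end (lip's top 4 mm above this point, inner face 3 mm outward of it). Point: where the centre of the claw's bar sits when latched, 11.5 mm in front of the lid's face. Axes of the lid (x to the hinge, z up when shut).
- lever (a joint): Angle of the draw latch's lever, rad: 0 down flat along the case's front, pi/2 level outward, about 2.1 (outward and up) at the start. Light friction holds it where it is left. With the claw hooked, the spring's pull is greatest near 0.45; below that it snaps down by itself. A push of 2 to 6 N near its tip closes it.
- lever_hinge (a point): The lever's pivot, 22 mm in front of the case's front face, 80 mm above the bench; axis along the case's y. The lever is a steel strip 26 mm wide, 3 thick, with a red tab, bent outward 8 mm, at its free end 54 mm from the pivot. Axes turn with the lever: free end along -z, outer face to -x (the case's axes at lever angle 0).
- claw_hinge (a point): The claw's pin on the lever, 16 mm from the lever's pivot; parallel to the case's y. The claw swings freely about it and falls under its own weight: at the start it lies back over the lever's outer (upper) face, at rest 0.32 rad off it, and leaning in against the lid it stays.
- claw_bar (a point): Centre of the claw's cross bar (brass, 6 mm thick, 43 long), 52.5 mm from the claw's pin. The claw is a loop: two flat straps (3 thick, 8 wide, 43 mm over their outsides) with this bar across their ends; lever and keeper fit between them, so a fingertip outside the bar sweeps it up and over. Hooked: the bar is between lip and lid face, above the ledge.
- claw_spring (a joint): Stretch of the claw's spring, m: 0 slack, about 0.0034 when latched over the keeper with the lever down; 3500 N/m.
- tin: Round green tin, 96 mm in diameter, 40 tall; not part of the job. Its origin is the centre of its underside.
- jar: Glass jar with white lid, 84 mm in diameter, 120 tall; not part of the job. Its origin is the centre of its underside.
- dishes: Two stacked clear dishes, 90 mm in diameter, 32 tall; not part of the job. Its origin is the centre of its underside.
- spatula: Spatula, 170 mm long, lying on the bench; not part of the job. Its origin is the centre of its underside.
- seedtray: Empty clear plastic tray, 120 x 85 x 28 mm; not part of the job. Its origin is the centre of its underside.
- funnel: White funnel standing on its mouth, 110 mm in diameter, 115 tall; not part of the job. Its origin is the centre of its underside.
Mind the look-alikes: they are no part of the job. Of the things that look like the part that bears canister_mid, the smallest one is meant.

How it is judged:
On the way, in this order (a step that is already met when the one before it is completed fails the run):
1. All sample boxes and the canister sit in their pockets, tabs to the latch side, lid open (z of box1_mid in the frame of case_mid between 0.02 and 0.033 m and x of box1_mid in the frame of case_mid between -0.012 and 0.012 m and y of box1_mid in the frame of case_mid between -0.118 and 0.06 m and x of each of box1_tab, box2_tab, box3_tab, box4_tab in the frame of case_mid below -0.028 m and angle between each of box1_mid, box2_mid, box3_mid, box4_mid, canister_mid's own z axis and vertical below 0.1 rad and z of box2_mid in the frame of case_mid between 0.02 and 0.033 m and x of box2_mid in the frame of case_mid between -0.012 and 0.012 m and y of box2_mid in the frame of case_mid between -0.118 and 0.06 m and z of box3_mid in the frame of case_mid between 0.02 and 0.033 m and x of box3_mid in the frame of case_mid between -0.012 and 0.012 m and y of box3_mid in the frame of case_mid between -0.118 and 0.06 m and z of box4_mid in the frame of case_mid between 0.02 and 0.033 m and x of box4_mid in the frame of case_mid between -0.012 and 0.012 m and y of box4_mid in the frame of case_mid between -0.118 and 0.06 m and x of canister_mid in the frame of case_mid between -0.012 and 0.012 m and y of canister_mid in the frame of case_mid between 0.088 and 0.112 m and z of canister_mid in the frame of case_mid between 0.02 and 0.033 m and value of joint lid above 0.5 rad), for 0.3 s.
2. The lid is shut (value of joint lid below 0.02 rad), for 0.2 s.
3. The claw's bar is over the keeper, behind its lip, with the lever still up (value of joint lid below 0.02 rad and value of joint lever above 1 rad and x of claw_bar in the frame of keeper between -0.0025 and 0.014 m and z of claw_bar in the frame of keeper between -0.003 and 0.016 m), for 0.2 s.
4. The lever is down over centre and the claw pulls on the keeper (value of joint lid below 0.02 rad and value of joint lever below 0.08 rad and value of joint claw_spring above 0.002 m and x of claw_bar in the frame of keeper between -0.0025 and 0.014 m and z of claw_bar in the frame of keeper between -0.004 and 0.004 m), for 0.3 s.
At the end, for the whole second after the job is handed in: Boxes seated upright in box pockets (6 mm, 0.1 rad), tabs on the latch side; canister upright in its pocket (12 mm); lid below 0.02 rad; claw bar in the keeper (4 mm), its spring stretched over 2 mm; lever below 0.08 rad (all of step 4 and z of box1_mid in the frame of case_mid between 0.02 and 0.033 m and x of box1_mid in the frame of case_mid between -0.012 and 0.012 m and y of box1_mid in the frame of case_mid between -0.118 and 0.06 m and x of each of box1_tab, box2_tab, box3_tab, box4_tab in the frame of case_mid below -0.028 m and angle between each of box1_mid, box2_mid, box3_mid, box4_mid, canister_mid's own z axis and vertical below 0.1 rad and z of box2_mid in the frame of case_mid between 0.02 and 0.033 m and x of box2_mid in the frame of case_mid between -0.012 and 0.012 m and y of box2_mid in the frame of case_mid between -0.118 and 0.06 m and z of box3_mid in the frame of case_mid between 0.02 and 0.033 m and x of box3_mid in the frame of case_mid between -0.012 and 0.012 m and y of box3_mid in the frame of case_mid between -0.118 and 0.06 m and z of box4_mid in the frame of case_mid between 0.02 and 0.033 m and x of box4_mid in the frame of case_mid between -0.012 and 0.012 m and y of box4_mid in the frame of case_mid between -0.118 and 0.06 m and x of canister_mid in the frame of case_mid between -0.012 and 0.012 m and y of canister_mid in the frame of case_mid between 0.088 and 0.112 m and z of canister_mid in the frame of case_mid between 0.02 and 0.033 m); the robot touches nothing.
It fails at once if One of the other things on the bench is moved more than 60 mm (distance of any of tin, jar, dishes, spatula, seedtray, funnel from where it was at the start of the episode above 0.06 m).
Of box1, box2, box3, box4 only 3 to 4 are there at a start; the rules pass over those that are not, and their reading is None.
At some moment in a run one of box1, box2, box3, box4, canister may be knocked a few centimetres aside while the robot is not near it.
Once in a run the grip may slacken for a moment while it holds something.
It also fails if it takes over 210 s, if anything falls off the work surface, if the arm or the gripper's body presses on something with over 40 N, if the wrist force passes 120 N, or if a joint passes its speed limit or range.

## Robot

A 6-joint arm with a two-finger parallel gripper is mounted at the origin on the work surface. World frame = base frame: x ahead of the robot, y to its left, z up, the work surface at z = 0. Lengths are in m, angles in rad, forces in N, time in s.
With the tool pointing down it reaches from about 0.3 to 0.775 m from the base axis. Payload 14.6 kg.
Tool frame: the origin (TCP) lies on the centre line of the jaws, within the pads' length; the fingertips stand 19 mm ahead of it and the grasp point (between the pads) is the TCP; x points along the fingers, z is the direction in which the jaws open and shut, and the axes are right-handed (so a half turn about x gives the same grasp; the last joint's range is limited). The gripper opens to 85 mm and grips with 20 to 120 N. Pads are 22 mm wide; open, the fingers measure 114 mm over their backs; the gripper's body (76 mm by 85 mm) begins 54 mm behind the grasp point. The pads swing forward as they close: fully open they stand 13 mm farther back than shut.
Start: joints at [-1.25, 0.3, 1.521, -0, 1.321, -0.067], TCP at [0.208, -0.509, 0.215] pointing down, gripper open.
Joint ranges: [-3.03, 3.03], [-0.79, 2.21], [0.23, 2.52], [-1.04, 4.18], [0, 3.07], [-2.55, 2.55]. Speed limits (rad/s): [2.22, 2.22, 2.57, 3.14, 3.14, 3.14].

## Interface

Orientations are given as a unit quaternion [w, x, y, z].
In Python, from cell import r, imaging, ticket gives the robot as it stands. The module is installed in compiled form; this text tells all that it offers.
- The arm moves only by the shell command python3 -m inch 'ROWS' [FORCE]. ROWS is a JSON object of lists of equal length, an entry for each row: "linear": the shift along the tool's x, y, z in units of 120 mm (1.0 is 120 mm), a list of three; "rotation": the turn, a rotation vector about the tool's x, y, z in units of 2 pi rad (1.0 is 2 pi rad), a list of three; "gripper": the opening, from 0 (shut) to 1 (fully open). A call has 1 to 8 rows; each row is the pose to reach, as a shift and turn from the pose commanded when the call began, along the tool's axes at that moment, turning the shorter way round; what a row does not reach only later rows make up. A row lasts 1/12 s, in which the tool goes at most 41.7 mm and 7.16 degrees, less where a joint would pass 70% of its speed; a pose out of reach is approached as far as the arm can. A call with a number of a shift or a turn outside -1 to 1 is refused whole. A call with a gripper value outside its range is refused whole. The fingers move at their own pace and stop on an object; FORCE is the grip in N (left out, the last holds). Time passes only in rows, so rows that repeat a pose let the fingers close. It gives the time, the measured TCP pose, the force and the opening at its end, in the units of the state.
- r.observe(): the state, without advancing time (a new reading comes with each control period).
- imaging.capture(name): name is "scene" or "top" or "wrist"; returns the picture (400x640x3 uint8, blue, green, red); there is no depth.
- imaging.camera_model(name): a dict with "fx", "fy", "cx", "cy" (pixels), "distortion" ([k1, k2, p1, p2, k3] as OpenCV has them; the pictures are not rectified), "rvec" (rotation vector, rad) and "tvec" (3), from world to camera coordinates, as OpenCV has them; the wrist camera has in their place "T_tool_cam" (4x4, takes a point from camera to tool coordinates, whose origin is the TCP and whose axes are the tool frame's). Camera axes: x right, y down, z forward; pixel columns grow to the right and rows downward; lengths in m; the calibration is good to about 2 mm. A picture is of the moment at which its call begins: read the wrist's pose just before it. camera_model takes no time and is no camera call.
- ticket.finish_job(): hands the job in, once; it reports no verdict.
The state is a dict: "clock": time; "joint_pos": joint angles; "joint_velocities": joint speeds; "tau": joint torques, N m; "tcp_pos": TCP position; "orientation": TCP orientation; "wrist_force": force on the tool from outside, world axes, zero at the start; "moment": the same for the moment, N m; "opening": finger opening in m.
Only numpy, scipy, OpenCV 4.12 (cv2) and the standard library are available. Lean on these libraries where they do the work, as an engineer would, in place of code of your own. Each camera call takes 0.05 s, during which the arm holds its last target. There are 200 camera calls.

## Working session

There is one attempt and no reset: what is moved stays moved. The work goes in short steps, Python scripts to look and compute and a shell command to move; the robot and the scene stay as the last step left them, time stands still between calls to the robot, and variables do not carry over. Pictures are saved under pics/ and viewed, about 12 in all and at most 16, crops included, and the job is handed in when it is done.

```bash
mkdir -p pics; ls; python3 - <<'E'
from cell import r, imaging
import cv2
print(r.observe())
for n in("scene","top","wrist"):
    cv2.imwrite(f"pics/{n}0.png",imaging.capture(n)); print(n,imaging.camera_model(n))
E
```

```text
pics
{'clock': 0.0, 'joint_pos': array([-1.24963145e+00,  3.00497932e-01,  1.52159806e+00,  5.92960662e-05,
        1.32068717e+00, -6.65679618e-02]), 'joint_velocities': array([ 0.00061912, -0.00136826, -0.0001312 , -0.00011167, -0.00234148,
        0.00089511]), 'tau': array([ 4.39008284e-05, -5.43501949e+01, -3.61795270e+01, -7.90687272e-05,
        4.06049774e-03, -9.40387480e-06]), 'tcp_pos': array([ 0.2078968 , -0.50891962,  0.21489942]), 'orientation': array([ 0.58663691,  0.39458394,  0.58727808, -0.39403693]), 'wrist_force': array([-0.77307395,  0.79783414,  0.6130245 ]), 'moment': array([ 0.00189981,  0.00632377, -0.03267265]), 'opening': 0.08521922838890311}
scene {'fx': 432.17036047444503, 'fy': 432.17036047444503, 'cx': 313.7677070003661, 'cy': 200.3907469766689, 'distortion': array([0.02641421, 0.        , 0.        , 0.        , 0.        ]), 'rvec': array([ 1.09551445,  2.38387781, -0.99700775]), 'tvec': array([ 0.30394494, -0.21732445,  1.68465038])}
top {'fx': 519.8828086309109, 'fy': 519.8828086309109, 'cx': 320.81541675058907, 'cy': 204.73546489497576, 'distortion': array([0.01445313, 0.        , 0.        , 0.        , 0.        ]), 'rvec': array([ 2.22687197, -2.1934307 ,  0.08202287]), 'tvec': array([0.0040062 , 0.53620779, 1.48879134])}
wrist {'fx': 275.8611005215564, 'fy': 275.8611005215564, 'cx': 321.5843996254199, 'cy': 195.52749779465574, 'distortion': array([-0.01787457,  0.        ,  0.        ,  0.        ,  0.        ]), 'T_tool_cam': array([[ 6.35833234e-04, -2.66902429e-01,  9.63723347e-01,
        -1.57396136e-01],
       [ 5.87498525e-04, -9.63723275e-01, -2.66902797e-01,
         6.83159305e-02],
       [ 9.99999625e-01,  7.35891714e-04, -4.55962503e-04,
        -5.67437189e-04],
       [ 0.00000000e+00,  0.00000000e+00,  0.00000000e+00,
         1.00000000e+00]])}
```

View pics/top0.png

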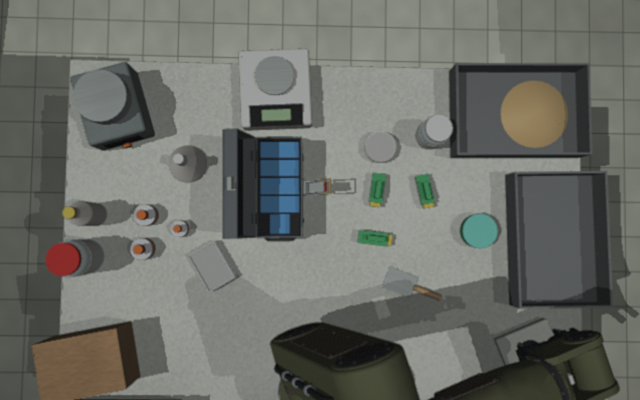

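View pics/scene0.png

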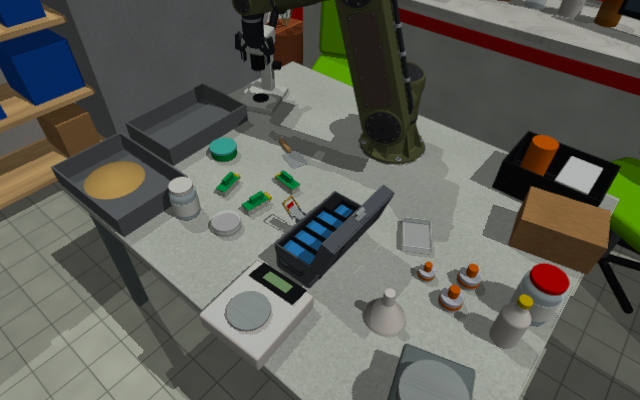

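The top view shows three boxes, at about (377,190), (426,190) and (375,238). The case is at (270,187) with its latch to the right. There are three canister-like cans with orange knobs: (145,215), (179,228) and (142,248). The smallest looks like (179,228). Orange things elsewhere, in the bin in the scene view, are not cans. Next I measure and take a close crop.

```bash
cat > h.py <<'E'
import numpy as np, cv2
from scipy.spatial.transform import Rotation as R
from cell import r, imaging
def cam(name,st=None):
    m=imaging.camera_model(name); K=np.array([[m['fx'],0,m['cx']],[0,m['fy'],m['cy']],[0,0,1.]])
    if name=='wrist':
        st=st or r.observe(); T=np.eye(4); T[:3,:3]=Rt(st); T[:3,3]=st['tcp_pos']; T=T@m['T_tool_cam']
        Rc,C=T[:3,:3],T[:3,3]
    else:
        Rw=cv2.Rodrigues(m['rvec'])[0]; Rc=Rw.T; C=-Rc@m['tvec']
    return K,m['distortion'],Rc,C
def Rt(st): return R.from_quat(np.asarray(st['orientation'])[[1,2,3,0]]).as_matrix()
def rays(c,uv):
    K,d,Rc,C=c; n=cv2.undistortPoints(np.asarray(uv,float).reshape(-1,1,2),K,d)[:,0]
    return np.c_[n,np.ones(len(n))]@Rc.T
def plane(c,uv,z):
    v=rays(c,uv); return c[3]+v*((z-c[3][2])/v[:,2])[:,None]
def proj(c,P):
    K,d,Rc,C=c; return cv2.projectPoints(np.asarray(P,float).reshape(-1,1,3),cv2.Rodrigues(Rc.T)[0],-Rc.T@C,K,d)[0][:,0]
def mask(im,lo,hi):
    return cv2.inRange(cv2.cvtColor(im,cv2.COLOR_BGR2HSV),np.array(lo),np.array(hi))
def blobs(m,amin=8):
    cs=cv2.findContours(m,cv2.RETR_EXTERNAL,cv2.CHAIN_APPROX_NONE)[0]
    return [c for c in cs if cv2.contourArea(c)>=amin]
def delta(p_goal,Rgoal=None,st=None):
    "shift (120mm units) and turn (2pi units) in tool axes from the present pose"
    st=st or r.observe(); A=Rt(st)
    d=A.T@(np.asarray(p_goal)-st['tcp_pos'])/0.12
    w=R.from_matrix(A.T@Rgoal).as_rotvec()/(2*np.pi) if Rgoal is not None else np.zeros(3)
    return np.round(d,4),np.round(w,4)
def down(yaw): # tool x down, tool z (jaw) horizontal at yaw
    x=np.array([0,0,-1.]); z=np.array([np.cos(yaw),np.sin(yaw),0]); return np.c_[x,np.cross(z,x),z]
E
python3 - <<'E'
from h import *
im=cv2.imread('pics/top0.png'); c=cam('top'); print('C',c[3]); print('tool',Rt(r.observe()).round(3))
for nm,lo,hi,z in(('green',(45,80,40),(80,255,255),.054),('yel',(20,100,80),(35,255,255),.019),('orange',(3,120,90),(19,255,255),.054),('blue',(100,90,60),(125,255,255),.076),('red',(0,150,80),(3,255,255),.12)):
    for k in blobs(mask(im,lo,hi),3):
        (u,v),(w,h),a=cv2.minAreaRect(k); p=plane(c,[(u,v)],z)[0]
        b=plane(c,cv2.boxPoints(((u,v),(w,h),a)),z)
        print(nm,int(u),int(v),p.round(4),(np.array((w,h))*1.49/519.9).round(3),cv2.contourArea(k),'dir',[np.degrees(np.arctan2(*(b[i+1]-b[i])[1::-1])).round(0) for i in(0,1)])
s=cv2.imread('pics/top0.png')
a=cv2.resize(s[190:270,100:220],None,fx=4,fy=4,interpolation=2); b=cv2.resize(s[120:250,220:440],None,fx=3.5,fy=3.5,interpolation=2)
cv2.imwrite('pics/c1.png',cv2.vconcat([cv2.copyMakeBorder(a[:140 if 0 else 320],0,0,0,b.shape[1]-a.shape[1],0)[60:,:],b])[:600])
E
```

```text
C [0.46439908 0.05154744 1.51185676]
tool [[-0.     0.926  0.378]
 [ 0.001  0.378 -0.926]
 [-1.     0.    -0.001]]
green 372 237 [ 0.444  -0.1342  0.054 ] [0.084 0.037] 331.5 dir [np.float64(-7.0), np.float64(-97.0)]
green 424 188 [ 0.5835 -0.2796  0.054 ] [0.084 0.037] 331.0 dir [np.float64(-76.0), np.float64(-167.0)]
green 377 187 [ 0.585  -0.1452  0.054 ] [0.036 0.083] 324.5 dir [np.float64(-8.0), np.float64(-97.0)]
yel 389 239 [ 0.4388 -0.1868  0.019 ] [0.026 0.009] 23.5 dir [np.float64(-89.0), np.float64(-180.0)]
yel 68 212 [0.5039 0.7269 0.019 ] [0.029 0.034] 102.0 dir [np.float64(-89.0), np.float64(-178.0)]
yel 428 205 [ 0.5399 -0.2976  0.019 ] [0.01  0.029] 25.0 dir [np.float64(-75.0), np.float64(-166.0)]
yel 374 204 [ 0.5403 -0.1425  0.019 ] [0.027 0.01 ] 25.0 dir [np.float64(-9.0), np.float64(-99.0)]
yel 329 185 [ 0.5917 -0.0119  0.019 ] [0.003 0.037] 5.5 dir [np.float64(1.0), np.float64(-89.0)]
orange 137 249 [0.4036 0.5185 0.054 ] [0.023 0.026] 55.5 dir [np.float64(-89.0), np.float64(-178.0)]
orange 177 228 [0.4617 0.4119 0.054 ] [0.014 0.017] 26.5 dir [np.float64(-89.0), np.float64(-178.0)]
orange 141 214 [0.5005 0.512  0.054 ] [0.023 0.023] 53.0 dir [np.float64(-89.0), np.float64(-178.0)]
orange 126 144 [0.6932 0.5589 0.054 ] [0.009 0.017] 13.0 dir [np.float64(-62.0), np.float64(-152.0)]
blue 279 187 [0.5803 0.1287 0.076 ] [0.264 0.112] 2945.5 dir [np.float64(-89.0), np.float64(-179.0)]
red 62 259 [0.3765 0.6906 0.12  ] [0.089 0.095] 813.0 dir [np.float64(-89.0), np.float64(-178.0)]
```

View pics/c1.png

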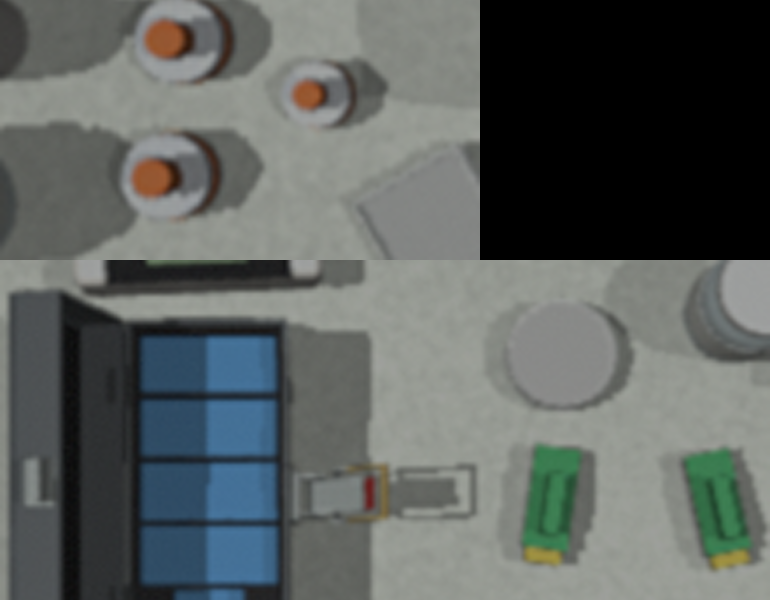

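The can at (177,228) is clearly the smallest of the three, about 46 mm across against about 66 mm, so that is the canister. The case, with its lid standing at the left, and the latch at the right, about (345,187), are clear too. Now the box poses.

```bash
cat >> h.py <<'E'
def boxes(im,c):
    out=[]; ys=[cv2.minAreaRect(k)[0] for k in blobs(mask(im,(20,100,80),(35,255,255)),6)]
    for k in blobs(mask(im,(45,80,40),(80,255,255)),150):
        P=plane(c,k[:,0],.030)[:,:2].astype(np.float32); (o,s,a)=cv2.minAreaRect(P)
        B=cv2.boxPoints((o,s,a)); e=max((B[1]-B[0],B[2]-B[1]),key=np.linalg.norm); L=np.linalg.norm(e); e=e/L
        T=[plane(c,[y],.022)[0,:2] for y in ys]
        t=min(T,key=lambda q:np.linalg.norm(q-o))
        if (t-o)@e<0: e=-e
        out.append((np.array(o)+.006*e, np.degrees(np.arctan2(e[1],e[0])), np.degrees(np.arctan2(*(t-np.array(o))[::-1])), (t-np.array(o))@e, L, min(s)))
    return out
def plan(wps,st=None):
    "wps: list of (pos, yaw deg); prints per-call shift and turn, splitting over 120mm / 55deg"
    st=st or r.observe(); p=np.array(st['tcp_pos']); A=Rt(st); y=np.degrees(np.arctan2(A[1,2],A[0,2]))
    for g,yg in wps:
        g=np.array(g,float); n=1
        while True:
            d=down(np.radians(y)).T@(g-p)/.12/n; w=-(yg-y)/360/n
            # turns accumulate; recompute chunk by chunk
            if abs(g-p).max()*1.42/.12/n<=1 and abs(w)*360<=55: break
            n+=1
        q0,y0=p.copy(),y
        for i in range(n):
            A=down(np.radians(y)); q=q0+(g-q0)*(i+1)/n; yy=y0+(yg-y0)*(i+1)/n
            d=A.T@(q-p)/.12
            print('  lin',np.round(d,3).tolist(),'rotx',round(-(yy-y)/360,4),'-> ',q.round(3),round(yy,1),'rows>=',int(np.ceil(max(np.linalg.norm(q-p)/.0417,abs(yy-y)/7.16))))
            p,y=q,yy
E
python3 - <<'E'
from h import *
c=cam('top'); im=cv2.imread('pics/top0.png')
for b in boxes(im,c): print([np.round(x,4) for x in b])
m=mask(im,(100,90,60),(125,255,255)); k=max(blobs(m),key=cv2.contourArea)
P=plane(c,k[:,0],.076); print(P.min(0),P.max(0),P[:,:2][[P[:,0].argmin(),P[:,0].argmax(),P[:,1].argmin(),P[:,1].argmax()]])
# can: grey+knob; canister knob top
k=[k for k in blobs(mask(im,(3,120,90),(19,255,255)),10) if abs(cv2.minAreaRect(k)[0][0]-177)<5][0]
print('can',plane(c,[cv2.minAreaRect(k)[0]],.052))
plan([((.444,-.144,.20),-7)])
E
```

```text
[array([ 0.443 , -0.1433]), np.float32(-96.7594), np.float64(-95.6496), np.float64(0.0492), np.float32(0.084), np.float64(0.0363)]
[array([ 0.5797, -0.2864]), np.float32(-166.8749), np.float64(-165.5241), np.float64(0.0473), np.float32(0.0837), np.float64(0.0373)]
[array([ 0.5812, -0.1476]), np.float32(172.3822), np.float64(172.3826), np.float64(0.0473), np.float32(0.0831), np.float64(0.0366)]
[0.45301225 0.07378517 0.076     ] [0.70919783 0.184926   0.076     ] [[0.45301225 0.15249057]
 [0.70919783 0.08530352]
 [0.51479096 0.07378517]
 [0.70447456 0.184926  ]]
can [[0.46170577 0.41242064 0.052     ]]
  lin [0.025, 0.594, -0.414] rotx -0.0338 ->  [ 0.255 -0.436  0.212] -55.6 rows>= 3
  lin [0.025, 0.668, -0.28] rotx -0.0338 ->  [ 0.302 -0.363  0.209] -43.5 rows>= 3
  lin [0.025, 0.712, -0.133] rotx -0.0338 ->  [ 0.35  -0.29   0.206] -31.3 rows>= 3
  lin [0.025, 0.724, 0.02] rotx -0.0338 ->  [ 0.397 -0.217  0.203] -19.2 rows>= 3
  lin [0.025, 0.704, 0.172] rotx -0.0338 ->  [ 0.444 -0.144  0.2  ] -7.0 rows>= 3
```

```bash
python3 -m inch '{"linear":[[0.025,0.594,-0.414],[0.025,0.594,-0.414],[0.025,0.594,-0.414]],"rotation":[[-0.0338,0,0],[-0.0338,0,0],[-0.0338,0,0]],"gripper":[1,1,1]}' 60
python3 -m inch '{"linear":[[0.025,0.668,-0.28],[0.025,0.668,-0.28],[0.025,0.668,-0.28]],"rotation":[[-0.0338,0,0],[-0.0338,0,0],[-0.0338,0,0]],"gripper":[1,1,1]}'
python3 -m inch '{"linear":[[0.025,0.712,-0.133],[0.025,0.712,-0.133],[0.025,0.712,-0.133]],"rotation":[[-0.0338,0,0],[-0.0338,0,0],[-0.0338,0,0]],"gripper":[1,1,1]}'
python3 -m inch '{"linear":[[0.025,0.724,0.02],[0.025,0.724,0.02],[0.025,0.724,0.02]],"rotation":[[-0.0338,0,0],[-0.0338,0,0],[-0.0338,0,0]],"gripper":[1,1,1]}'
python3 -m inch '{"linear":[[0.025,0.704,0.172],[0.025,0.704,0.172],[0.025,0.704,0.172],[0.025,0.704,0.172],[0.025,0.704,0.172]],"rotation":[[-0.0338,0,0],[-0.0338,0,0],[-0.0338,0,0],[-0.0338,0,0],[-0.0338,0,0]],"gripper":[0.7,0.7,0.7,0.7,0.7]}'
python3 - <<'E'
from h import *
st=r.observe(); im=imaging.capture('wrist'); c=cam('wrist',st); cv2.imwrite('pics/w1.png',im); print(c[3],st['tcp_pos'],st['clock'])
for b in boxes(im,c): print([np.round(x,4) for x in b])
t=imaging.capture('top'); 
for b in boxes(t,cam('top')): print('top',[np.round(x,4) for x in b])
E
```

```text
clock: 0.4
tcp_pos: [0.2573, -0.4323, 0.2121]
orientation: [0.627, 0.328, 0.627, -0.327]
wrist_force: [0.2, 0.1, -0.1]
opening: 0.0853
clock: 0.65
tcp_pos: [0.3044, -0.3593, 0.2092]
orientation: [0.658, 0.259, 0.658, -0.259]
wrist_force: [-0.3, -1.1, -0.1]
opening: 0.0854
clock: 0.9
tcp_pos: [0.3515, -0.2864, 0.2063]
orientation: [0.682, 0.188, 0.682, -0.187]
wrist_force: [-0.8, -0.1, 0.3]
opening: 0.0852
clock: 1.15
tcp_pos: [0.3987, -0.2134, 0.2033]
orientation: [0.698, 0.115, 0.698, -0.114]
wrist_force: [-0.5, -1.1, 0.4]
opening: 0.0857
clock: 1.57
tcp_pos: [0.4436, -0.1446, 0.2003]
orientation: [0.706, 0.043, 0.706, -0.043]
wrist_force: [0.9, 0.8, 0.1]
opening: 0.0602
[ 0.45229545 -0.07661364  0.35771282] [ 0.44363837 -0.14460443  0.20032672] 1.5667
[array([ 0.5894, -0.2831]), np.float32(-166.2722), np.float64(110.4765), np.float64(0.0179), np.float32(0.0679), np.float64(0.0457)]
[array([ 0.5816, -0.144 ]), np.float32(173.0882), np.float64(172.81), np.float64(0.046), np.float32(0.0848), np.float64(0.0374)]
[array([ 0.4436, -0.1395]), np.float32(-96.1826), np.float64(-95.8843), np.float64(0.0501), np.float32(0.0838), np.float64(0.0367)]
top [array([ 0.4451, -0.1248]), np.float32(-97.5308), np.float64(-13.8918), np.float64(0.0108), np.float32(0.0465), np.float64(0.0363)]
top [array([ 0.5794, -0.2865]), np.float32(-166.8749), np.float64(-165.5154), np.float64(0.047), np.float32(0.0831), np.float64(0.0373)]
top [array([ 0.5811, -0.1476]), np.float32(172.4508), np.float64(172.3886), np.float64(0.0473), np.float32(0.0831), np.float64(0.0365)]
```

View pics/w1.png

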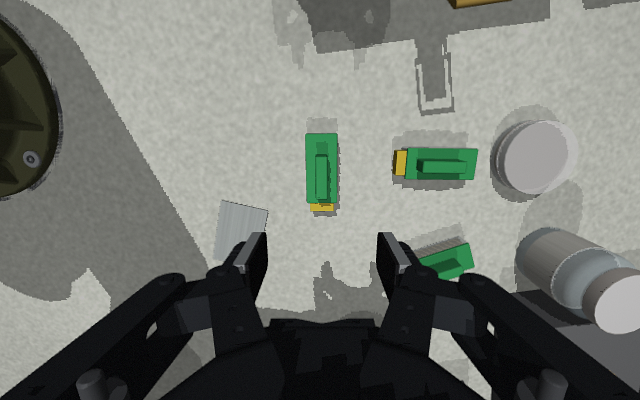

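The wrist view shows box A centred at (321,170) with its tab at the bottom, C at (440,163) and B partly hidden. Wrist and top disagree by about 3.6 mm in y, so I'll use the mean. Descend, grip and lift.

```bash
python3 -m inch '{"linear":[[0.7,0.025,-0.006],[0.7,0.025,-0.006],[0.7,0.025,-0.006],[0.7,0.025,-0.006]],"rotation":[[0,0,0],[0,0,0],[0,0,0],[0,0,0]],"gripper":[0.5,0.5,0.5,0.5]}'
python3 -m inch '{"linear":[[0.3,0,0],[0.5,0,0],[0.535,0,0],[0.535,0,0],[0.535,0,0]],"rotation":[[0,0,0],[0,0,0],[0,0,0],[0,0,0],[0,0,0]],"gripper":[0.5,0.5,0.5,0.5,0.5]}'
python3 -m inch '{"linear":[[0,0,0],[0,0,0],[0,0,0],[0,0,0],[0,0,0],[0,0,0],[0,0,0],[0,0,0]],"rotation":[[0,0,0],[0,0,0],[0,0,0],[0,0,0],[0,0,0],[0,0,0],[0,0,0],[0,0,0]],"gripper":[0,0,0,0,0,0,0,0]}' 80
python3 -m inch '{"linear":[[-0.3,0,0],[-0.6,0,0],[-0.8,0,0],[-0.8,0,0],[-0.8,0,0]],"rotation":[[0,0,0],[0,0,0],[0,0,0],[0,0,0],[0,0,0]],"gripper":[0,0,0,0,0]}'
python3 - <<'E'
from h import *
im=imaging.capture('scene');cv2.imwrite('pics/s1.png',im)
st=r.observe();plan([((.48,-.08,.25),-3),((.53,.06,.25),0),((.5800,.06,.25),0)],st)
E
```

```text
clock: 2.0
tcp_pos: [0.4425, -0.1417, 0.1162]
orientation: [0.705, 0.044, 0.707, -0.043]
wrist_force: [-0.0, -0.1, 1.4]
opening: 0.0427
clock: 2.42
tcp_pos: [0.4447, -0.1418, 0.0547]
orientation: [0.707, 0.043, 0.705, -0.043]
wrist_force: [1.0, -0.4, 0.6]
opening: 0.0429
clock: 3.08
tcp_pos: [0.4435, -0.141, 0.0523]
orientation: [0.706, 0.043, 0.706, -0.043]
wrist_force: [0.7, -0.2, -0.6]
opening: 0.0002
clock: 3.5
tcp_pos: [0.4439, -0.1412, 0.1491]
orientation: [0.707, 0.043, 0.705, -0.043]
wrist_force: [-0.4, 0.0, -0.8]
opening: 0.0
  lin [-0.426, 0.271, 0.121] rotx -0.0055 ->  [ 0.462 -0.11   0.199] -5.0 rows>= 2
  lin [-0.426, 0.266, 0.131] rotx -0.0055 ->  [ 0.48 -0.08  0.25] -3.0 rows>= 2
  lin [0.0, 0.593, 0.178] rotx -0.0042 ->  [ 0.505 -0.01   0.25 ] -1.5 rows>= 2
  lin [0.0, 0.589, 0.193] rotx -0.0042 ->  [0.53 0.06 0.25] 0.0 rows>= 2
  lin [0.0, -0.0, 0.417] rotx -0.0 ->  [0.58 0.06 0.25] 0.0 rows>= 2
```

The jaws closed on nothing (opening 0), so I look.

```bash
python3 - <<'E'
from h import *
st=r.observe(); im=imaging.capture('wrist'); c=cam('wrist',st); cv2.imwrite('pics/w2.png',im)
for b in boxes(im,c): print([np.round(x,4) for x in b])
t=imaging.capture('top'); 
for b in boxes(t,cam('top')): print('top',[np.round(x,4) for x in b])
cv2.imwrite('pics/w2b.png',np.vstack([im,cv2.resize(t[120:280,300:460],(640,640))[:200]]))
E
```

```text
[array([ 0.5898, -0.2845]), np.float32(-166.4401), np.float64(110.2696), np.float64(0.018), np.float32(0.0671), np.float64(0.0499)]
[array([ 0.5812, -0.1439]), np.float32(173.098), np.float64(172.095), np.float64(0.0454), np.float32(0.0849), np.float64(0.0374)]
[array([ 0.4439, -0.1399]), np.float32(-96.4402), np.float64(-96.5691), np.float64(0.0506), np.float32(0.0838), np.float64(0.0375)]
top [array([ 0.5797, -0.2864]), np.float32(-166.8749), np.float64(-165.0971), np.float64(0.0472), np.float32(0.0837), np.float64(0.0373)]
top [array([ 0.5812, -0.1476]), np.float32(172.0514), np.float64(172.3531), np.float64(0.0474), np.float32(0.0832), np.float64(0.0369)]
```

View pics/w2b.png

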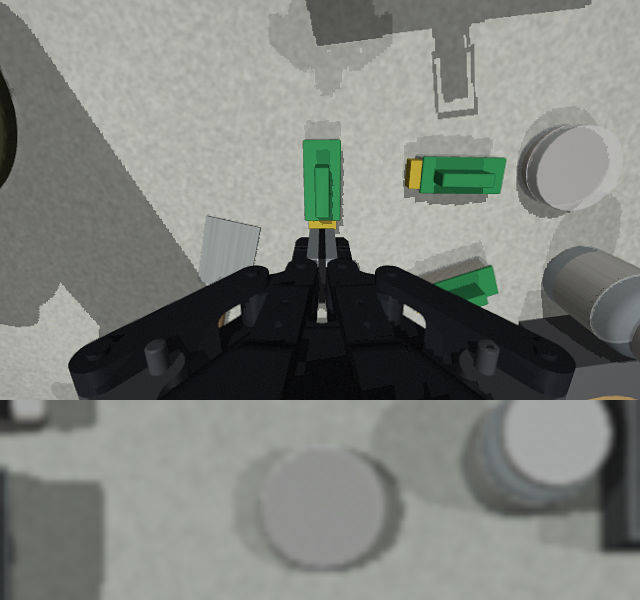

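```bash
python3 - <<'E'
from h import *
st=r.observe(); c=cam('wrist',st); A=Rt(st)
for t in((0,0,0),(.019,0,0)): print(t,proj(c,[st['tcp_pos']+A@np.array(t)]).round(0))
for p in((.4435,-.141,.033),(.4435,-.141,.054),(.444,-.14,.054),(.444,-.14,.03)): print(p,proj(c,[p]).round(0))
# bar top edges, two-view: wrist rays vs scene picture
s=imaging.capture('scene'); cs=cam('scene')
for b in boxes(s,cs): print('scene',[np.round(x,4) for x in b])
o=im=cv2.imread('pics/w2.png')[120:260,260:400]; s2=s[150:230,200:320]
print(proj(cs,[(.4435,-.141,.054)]))
cv2.imwrite('pics/z1.png',np.hstack([cv2.resize(o,(400,400),interpolation=2),cv2.resize(s2,None,fx=3.3,fy=5,interpolation=2)[:400]]))
E
```

```text
(0, 0, 0) [[321. 235.]]
(0.019, 0, 0) [[321. 223.]]
(0.4435, -0.141, 0.033) [[322. 189.]]
(0.4435, -0.141, 0.054) [[322. 195.]]
(0.444, -0.14, 0.054) [[322. 194.]]
(0.444, -0.14, 0.03) [[322. 188.]]
scene [array([0.7681, 0.1164]), np.float32(-86.4288), np.float64(-143.8358), np.float64(0.1674), np.float32(0.0824), np.float64(0.0276)]
scene [array([ 0.5811, -0.1539]), np.float32(171.9324), np.float64(167.4092), np.float64(0.0515), np.float32(0.0867), np.float64(0.0496)]
scene [array([ 0.5769, -0.2932]), np.float32(-166.458), np.float64(-169.5443), np.float64(0.051), np.float32(0.0966), np.float64(0.0456)]
scene [array([ 0.4402, -0.1499]), np.float32(-96.9661), np.float64(-97.0544), np.float64(0.0535), np.float32(0.098), np.float64(0.0443)]
[[287.16359981 174.93575064]]
```

View pics/z1.png

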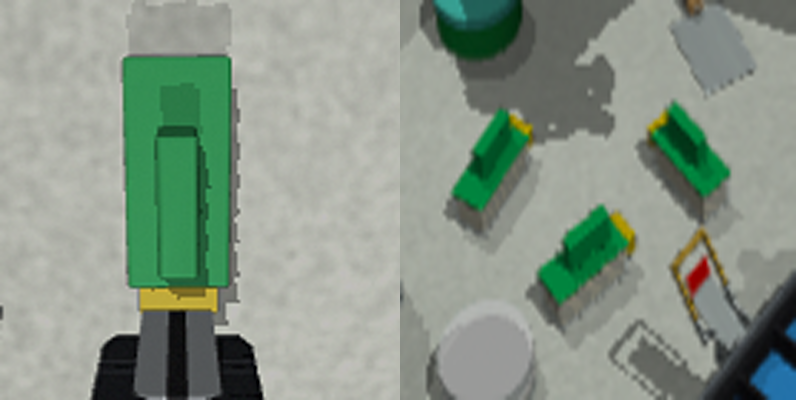

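The box has not moved, and its bar, at about (321,180), is where I closed. I go down again, narrow the jaws and look at the contact.

```bash
python3 -m inch '{"linear":[[0.2,0,0],[0.2,0,0],[0.2,0,0],[0.4,0,0],[0.6,0,0],[0.79,0,0],[0.8,0,0],[0.8,0,0]],"rotation":[[0,0,0],[0,0,0],[0,0,0],[0,0,0],[0,0,0],[0,0,0],[0,0,0],[0,0,0]],"gripper":[0.4,0.4,0.4,0.4,0.4,0.4,0.4,0.4]}'
python3 -m inch '{"linear":[[0,0,0],[0,0,0]],"rotation":[[0,0,0],[0,0,0]],"gripper":[0.3,0.3]}'
python3 - <<'E'
from h import *
st=r.observe(); im=imaging.capture('wrist'); c=cam('wrist',st); A=Rt(st)
print(st['tcp_pos'],st['opening'])
for t in((0,0,0),(.019,0,0)): print(t,proj(c,[st['tcp_pos']+A@np.array(t)]).round(0))
for b in boxes(im,c): print([np.round(x,4) for x in b])
s=imaging.capture('scene')[140:220,230:330]
cv2.imwrite('pics/w3.png',np.hstack([cv2.resize(im[110:330,220:420],(400,440)),cv2.resize(s,(400,440),interpolation=2)]))
E
```

```text
clock: 4.37
tcp_pos: [0.4433, -0.141, 0.0524]
orientation: [0.705, 0.043, 0.706, -0.043]
wrist_force: [-0.0, 0.2, -0.5]
opening: 0.0342
clock: 4.53
tcp_pos: [0.4443, -0.1414, 0.0539]
orientation: [0.707, 0.043, 0.705, -0.043]
wrist_force: [-0.0, -0.7, -0.3]
opening: 0.0255
[ 0.44431821 -0.14137543  0.05387657] 0.025530978768906497
(0, 0, 0) [[321. 235.]]
(0.019, 0, 0) [[321. 223.]]
[array([ 0.6144, -0.2548]), np.float32(140.9702), np.float64(122.6941), np.float64(0.1359), np.float32(0.0304), np.float64(0.0133)]
[array([ 0.5811, -0.1434]), np.float32(172.8516), np.float64(172.476), np.float64(0.0456), np.float32(0.0856), np.float64(0.0375)]
[array([ 0.4439, -0.1405]), np.float32(-96.387), np.float64(-96.323), np.float64(0.0507), np.float32(0.0862), np.float64(0.0373)]
```

View pics/w3.png

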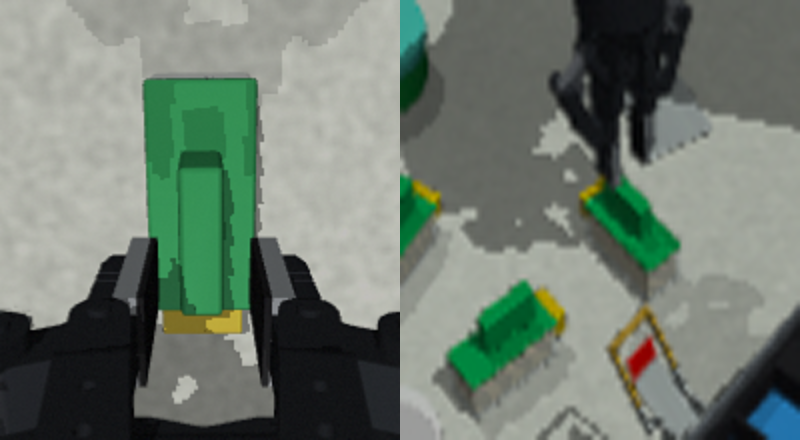

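```bash
python3 - <<'E'
from h import *
cs=cam('scene'); print(cs[3])
for z in(.033,.054,.08): print(z,plane(cs,[(283,172.7),(291,169)],z).round(3).tolist())
print(proj(cs,[(.4443,-.1414,.054),(.4443,-.1414,.033),(.4443,-.1764,.03)]))
E
```

```text
[1.23634762 0.64036536 1.0193312 ]
0.033 [[0.427, -0.177, 0.033], [0.394, -0.169, 0.033]]
0.054 [[0.444, -0.16, 0.054], [0.412, -0.152, 0.054]]
0.08 [[0.466, -0.138, 0.08], [0.434, -0.131, 0.08]]
[[286.91654015 175.00164463]
 [287.12433891 179.63160222]
 [279.75901219 175.87731906]]
```

```bash
python3 - <<'E'
from h import *
st=r.observe(); c=cam('wrist',st); A=Rt(st)
for x in(.019,.01,0,-.01,-.02,-.03):
  print(x,*[proj(c,[st['tcp_pos']+A@np.array((x,y,z))]).round(0)[0] for y in(-.011,.011) for z in (0,.0128)])
im=imaging.capture('wrist'); cv2.imwrite('pics/w4.png',cv2.resize(im[200:320,240:400],(800,600),interpolation=2))
E
```

```text
0.019 [321. 238.] [340. 238.] [321. 208.] [340. 208.]
0.01 [321. 244.] [340. 244.] [321. 212.] [341. 212.]
0 [321. 251.] [341. 251.] [321. 218.] [342. 218.]
-0.01 [321. 259.] [343. 259.] [321. 224.] [343. 224.]
-0.02 [321. 267.] [344. 267.] [321. 231.] [345. 231.]
-0.03 [321. 277.] [345. 277.] [321. 238.] [347. 238.]
```

View pics/w4.png

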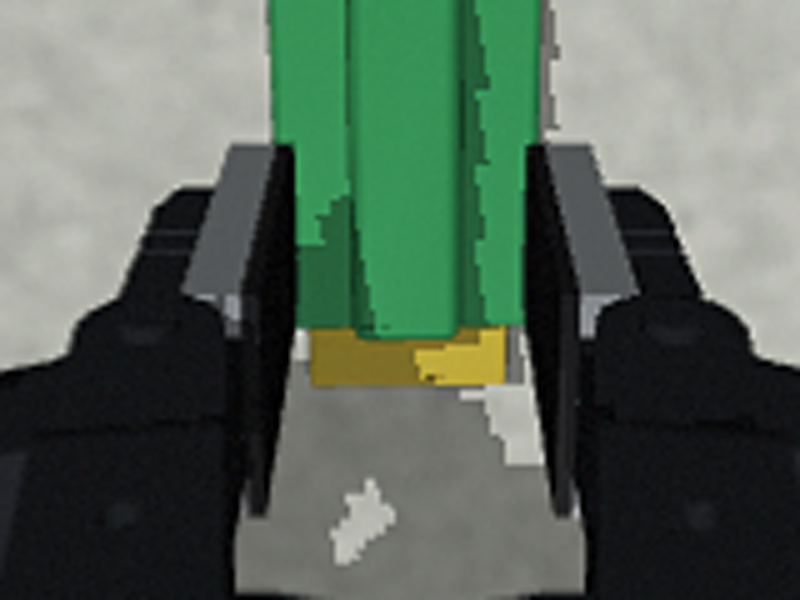

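Both views place the fingertips about 20 mm above the reported TCP instead of 19 mm below it: the tip edge is at row 229 in the wrist view, and it is at z≈0.08 in the scene view. I go down another 30 mm, then close gently.

```bash
python3 -m inch '{"linear":[[0.1,0,0],[0.18,0,0],[0.25,0,0],[0.25,0,0],[0.25,0,0]],"rotation":[[0,0,0],[0,0,0],[0,0,0],[0,0,0],[0,0,0]],"gripper":[0.35,0.35,0.35,0.35,0.35]}' 30
python3 -m inch '{"linear":[[0,0,0],[0,0,0],[0,0,0],[0,0,0],[0,0,0]],"rotation":[[0,0,0],[0,0,0],[0,0,0],[0,0,0],[0,0,0]],"gripper":[0,0,0,0,0]}' 30
python3 - <<'E'
from h import *
st=r.observe(); im=imaging.capture('wrist'); s=imaging.capture('scene')[140:220,230:330]
cv2.imwrite('pics/w5.png',np.hstack([cv2.resize(im[150:310,240:400],(400,400)),cv2.resize(s,(400,400),interpolation=2)]))
print(st['opening'],st['tcp_pos'])
E
```

```text
clock: 5.1
tcp_pos: [0.4433, -0.141, 0.022]
orientation: [0.705, 0.043, 0.706, -0.043]
wrist_force: [-0.1, 0.3, 0.3]
opening: 0.0298
clock: 5.52
tcp_pos: [0.4437, -0.1411, 0.0227]
orientation: [0.706, 0.043, 0.706, -0.043]
wrist_force: [-1.5, 0.0, 5.9]
opening: 0.0133
0.013309856351816427 [ 0.44369498 -0.14114943  0.0226821 ]
```

View pics/w5.png

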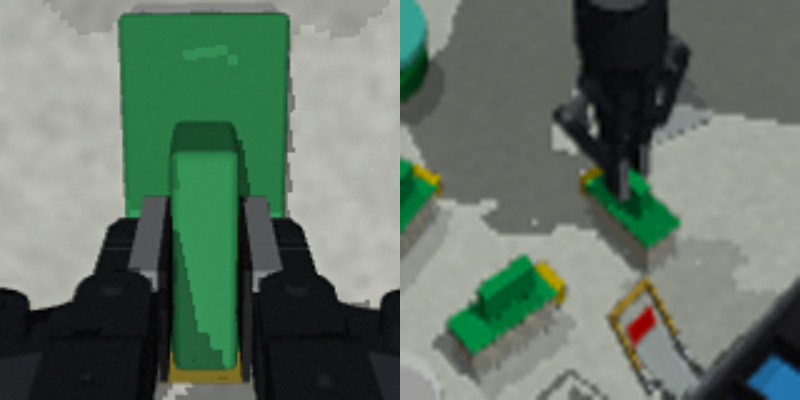

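The bar is gripped, with opening 13.3 mm. Now lift and carry over the case, then look.

```bash
python3 -m inch '{"linear":[[0,0,0],[0,0,0],[-0.3,0,0],[-0.6,0,0],[-0.9,0,0],[-1,0,0],[-1,0,0]],"rotation":[[0,0,0],[0,0,0],[0,0,0],[0,0,0],[0,0,0],[0,0,0],[0,0,0]],"gripper":[0,0,0,0,0,0,0]}' 80
python3 -m inch '{"linear":[[-0.25,0.2,0.05],[-0.5,0.4,0.1],[-0.8,0.6,0.2],[-0.8,0.6,0.2]],"rotation":[[-0.0055,0,0],[-0.0055,0,0],[-0.0055,0,0],[-0.0055,0,0]],"gripper":[0,0,0,0]}'
python3 - <<'E'
from h import *
st=r.observe(); print(st['opening'],st['tcp_pos'])
t=imaging.capture('top')
for b in boxes(t,cam('top')): print('top',[np.round(x,4) for x in b])
plan([((.534,.06,.26),0)],st)
E
```

```text
clock: 6.2
tcp_pos: [0.4447, -0.1415, 0.1454]
orientation: [0.708, 0.042, 0.704, -0.043]
wrist_force: [0.1, 0.1, -1.4]
opening: 0.0119
clock: 6.53
tcp_pos: [0.4786, -0.0702, 0.2426]
orientation: [0.709, 0.03, 0.704, -0.03]
wrist_force: [-0.4, -0.6, 0.3]
opening: 0.0121
0.012060439741742804 [ 0.47855305 -0.070244    0.24263222]
top [array([ 0.58  , -0.2865]), np.float32(-166.6348), np.float64(-165.9362), np.float64(0.0473), np.float32(0.0832), np.float64(0.0373)]
top [array([ 0.5812, -0.1476]), np.float32(172.3822), np.float64(170.9521), np.float64(0.0487), np.float32(0.0831), np.float64(0.0366)]
  lin [-0.072, 0.56, 0.184] rotx -0.0067 ->  [ 0.506 -0.005  0.251] -2.4 rows>= 2
  lin [-0.072, 0.552, 0.208] rotx -0.0067 ->  [0.534 0.06  0.26 ] 0.0 rows>= 2
```

```bash
python3 -m inch '{"linear":[[-0.07,0.3,0.1],[-0.07,0.56,0.184],[-0.07,0.56,0.184]],"rotation":[[-0.0067,0,0],[-0.0067,0,0],[-0.0067,0,0]],"gripper":[0,0,0]}'
python3 -m inch '{"linear":[[-0.07,0.3,0.1],[-0.07,0.552,0.208],[-0.07,0.552,0.208],[-0.07,0.552,0.208],[-0.07,0.552,0.208]],"rotation":[[-0.0067,0,0],[-0.0067,0,0],[-0.0067,0,0],[-0.0067,0,0],[-0.0067,0,0]],"gripper":[0,0,0,0,0]}'
cat >> h.py <<'E'
def held(st,im,c,dz=.007):
    "held box's middle (world xy) and tab direction: lid lies dz above the TCP"
    z=st['tcp_pos'][2]+dz; out=[]
    k=max(blobs(mask(im,(45,80,40),(80,255,255)),150),key=cv2.contourArea)
    P=plane(c,k[:,0],z)[:,:2].astype(np.float32); o,s,a=cv2.minAreaRect(P); return np.array(o),s,a,P.min(0),P.max(0)
E
python3 - <<'E'
from h import *
st=r.observe(); im=imaging.capture('wrist'); c=cam('wrist',st); cv2.imwrite('pics/w6.png',im)
print(st['tcp_pos'],st['opening'],held(st,im,c))
for k in blobs(mask(im,(100,90,50),(125,255,255)),100):
    P=plane(c,k[:,0],.076)[:,:2].astype(np.float32); print(cv2.minAreaRect(P),cv2.minAreaRect(k))
E
```

```text
clock: 6.83
tcp_pos: [0.5044, -0.0043, 0.2446]
orientation: [0.706, 0.015, 0.708, -0.015]
wrist_force: [0.0, -0.6, -2.2]
opening: 0.0117
clock: 7.25
tcp_pos: [0.5311, 0.0569, 0.2533]
orientation: [0.706, 0.001, 0.708, -0.001]
wrist_force: [-0.8, -0.5, -1.8]
opening: 0.012
[0.53109518 0.05689544 0.25327019] 0.012000865074448759 (array([0.53137577, 0.06195162]), (0.03739869222044945, 0.08940932899713516), 0.005365784280002117, array([0.5126726 , 0.01724734], dtype=float32), array([0.55007535, 0.10665465], dtype=float32))
((0.47978222370147705, 0.12951017916202545), (0.05371176451444626, 0.0553106851875782), 1.4840935468673706) ((277.1215515136719, 115.14595794677734), (49.20600891113281, 47.00722885131836), 88.09085083007812)
((0.5340816974639893, 0.136155366897583), (0.046341460198163986, 0.09668377786874771), 1.3515695333480835) ((323.7728576660156, 108.00517272949219), (86.84121704101562, 40.398658752441406), 88.69805145263672)
((0.6366066336631775, 0.132987380027771), (0.04256333038210869, 0.10699385404586792), 1.3652585744857788) ((412.778076171875, 110.49179077148438), (37.64086151123047, 96.4153823852539), 2.12109637260437)
((0.5854427814483643, 0.1322299838066101), (0.044575732201337814, 0.10687224566936493), 1.3572973012924194) ((368.5, 111.0), (96.0, 39.0), 90.0)
((0.6882034540176392, 0.13438427448272705), (0.039942532777786255, 0.10743674635887146), 1.2550532817840576) ((456.79833984375, 109.06942749023438), (34.43527603149414, 99.10428619384766), 4.969740390777588)
```

View pics/w6.png

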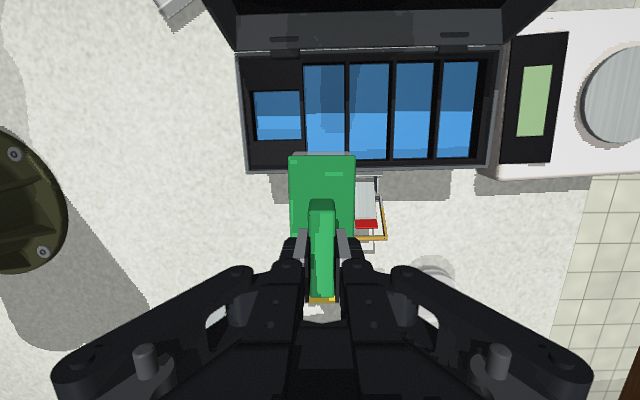

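The wrist view shows five blue pockets at rows 60–155, with the canister pocket at the left (277,115). The box hangs straight, tab towards the robot's side. The case is turned by about +1.35°, centre about (0.580, 0.130). Now lower into the +46 pocket.

```bash
python3 - <<'E'
from h import *
plan([((.534,.128,.20),1.35),((.534,.128,.112),1.35),((.534,.128,.101),1.35)])
E
python3 -m inch '{"linear":[[0.0,0.3,0.012],[0.25,0.59,0.024],[0.44,0.59,0.024],[0.44,0.59,0.024],[0.44,0.59,0.024]],"rotation":[[-0.0035,0,0],[-0.0035,0,0],[-0.0035,0,0],[-0.0035,0,0],[-0.0035,0,0]],"gripper":[0,0,0,0,0]}'
python3 - <<'E'
from h import *
st=r.observe(); print(st['opening'],st['tcp_pos']); plan([((.534,.128,.115),1.35)])
E
```

```text
lin [0.448, 0.595, 0.022] rotx -0.0043 ->  [0.534 0.128 0.2  ] 1.4 rows>= 3
  lin [0.367, 0.0, 0.0] rotx -0.0 ->  [0.534 0.128 0.156] 1.4 rows>= 2
  lin [0.367, 0.0, 0.0] rotx -0.0 ->  [0.534 0.128 0.112] 1.4 rows>= 2
  lin [0.092, 0.0, 0.0] rotx -0.0 ->  [0.534 0.128 0.101] 1.4 rows>= 1
clock: 7.72
tcp_pos: [0.5342, 0.1273, 0.2017]
orientation: [0.706, -0.007, 0.708, 0.006]
wrist_force: [-0.6, -0.2, -0.8]
opening: 0.0122
0.012167574486070674 [0.5342205  0.12733356 0.20168132]
  lin [0.361, 0.003, -0.001] rotx -0.0004 ->  [0.534 0.128 0.158] 1.2 rows>= 2
  lin [0.361, 0.003, -0.001] rotx -0.0004 ->  [0.534 0.128 0.115] 1.4 rows>= 2
```

```bash
python3 -m inch '{"linear":[[0.2,0,0],[0.4,0.005,0],[0.6,0.005,0],[0.7,0.005,0],[0.75,0.005,0],[0.8,0.005,0],[0.83,0.005,0],[0.83,0.005,0]],"rotation":[[0,0,0],[0,0,0],[0,0,0],[0,0,0],[0,0,0],[0,0,0],[0,0,0],[0,0,0]],"gripper":[0,0,0,0,0,0,0,0]}'
python3 - <<'E'
from h import *
st=r.observe(); print(st['opening'],st['tcp_pos'],st['wrist_force'],st['joint_pos'])
E
```

```text
clock: 8.38
tcp_pos: [0.535, 0.1288, 0.1031]
orientation: [0.707, -0.007, 0.707, 0.007]
wrist_force: [0.1, 0.2, -1.5]
opening: 0.0122
0.012236672205097924 [0.53504684 0.12881931 0.10313685] [ 0.08253976  0.23040485 -1.46690215] [ 1.69730210e-01  4.18266592e-01  1.63828184e+00 -4.33433966e-05
  1.08436152e+00  1.50442669e-01]
```

```bash
python3 -m inch '{"linear":[[0.015,0,0],[0.03,0,0],[0.03,0,0],[0.03,0,0]],"rotation":[[0,0,0],[0,0,0],[0,0,0],[0,0,0]],"gripper":[0,0,0,0]}'
python3 -m inch '{"linear":[[0.03,0,0],[0.03,0,0],[0.03,0,0],[0.03,0,0],[0.03,0,0]],"rotation":[[0,0,0],[0,0,0],[0,0,0],[0,0,0],[0,0,0]],"gripper":[0.4,0.4,0.4,0.4,0.4]}'
python3 -m inch '{"linear":[[-0.1,0,0],[-0.4,0,0],[-0.7,0,0],[-1,0,0],[-1,0,0],[-1,0,0]],"rotation":[[0,0,0],[0,0,0],[0,0,0],[0,0,0],[0,0,0],[0,0,0]],"gripper":[0.4,0.4,0.4,0.4,0.4,0.4]}'
python3 - <<'E'
from h import *
st=r.observe(); im=imaging.capture('wrist'); c=cam('wrist',st); cv2.imwrite('pics/w7.png',im)
for k in blobs(mask(im,(45,80,40),(80,255,255)),150):
    P=plane(c,k[:,0],.106)[:,:2].astype(np.float32); print(cv2.minAreaRect(P),P.min(0),P.max(0))
t=imaging.capture('top')
for b in boxes(t,cam('top')): print('top',[np.round(x,4) for x in b])
# next: box C
plan([((.555,.0,.225),-30),((.5812,-.1458,.215),-96.5)],st)
E
```

```text
clock: 8.72
tcp_pos: [0.5348, 0.1291, 0.0993]
orientation: [0.707, -0.007, 0.707, 0.007]
wrist_force: [-0.3, 0.8, -1.9]
opening: 0.0119
clock: 9.13
tcp_pos: [0.5348, 0.129, 0.0956]
orientation: [0.707, -0.007, 0.707, 0.007]
wrist_force: [0.0, 0.3, 0.5]
opening: 0.0343
clock: 9.63
tcp_pos: [0.5354, 0.1292, 0.2184]
orientation: [0.709, -0.007, 0.705, 0.007]
wrist_force: [-0.0, 0.4, 0.3]
opening: 0.0344
((0.5352844595909119, 0.13698387145996094), (0.03716946393251419, 0.08296333998441696), 1.138228416442871) [0.51663333 0.09520323] [0.5542403 0.1788102]
top [array([ 0.5796, -0.2865]), np.float32(-166.815), np.float64(-165.558), np.float64(0.0472), np.float32(0.0826), np.float64(0.0373)]
top [array([ 0.5811, -0.1479]), np.float32(172.4508), np.float64(172.1022), np.float64(0.0471), np.float32(0.0831), np.float64(0.0354)]
  lin [-0.028, -0.54, 0.071] rotx 0.0432 ->  [0.545 0.065 0.222] -14.4 rows>= 3
  lin [-0.028, -0.501, 0.213] rotx 0.0432 ->  [0.555 0.    0.225] -30.0 rows>= 3
  lin [0.042, -0.472, 0.398] rotx 0.0924 ->  [ 0.568 -0.073  0.22 ] -63.2 rows>= 5
  lin [0.042, -0.176, 0.592] rotx 0.0924 ->  [ 0.581 -0.146  0.215] -96.5 rows>= 5
```

Box A is seated: in the wrist frame its middle is (0.5353, 0.131) and the pocket's is (0.534, 0.131). Next is box C.

```bash
python3 -m inch '{"linear":[[-0.028,-0.54,0.071],[-0.028,-0.54,0.071],[-0.028,-0.54,0.071]],"rotation":[[0.0432,0,0],[0.0432,0,0],[0.0432,0,0]],"gripper":[0.5,0.5,0.5]}'
python3 -m inch '{"linear":[[-0.028,-0.501,0.213],[-0.028,-0.501,0.213],[-0.028,-0.501,0.213]],"rotation":[[0.0432,0,0],[0.0432,0,0],[0.0432,0,0]],"gripper":[0.5,0.5,0.5]}'
python3 -m inch '{"linear":[[0.042,-0.472,0.398],[0.042,-0.472,0.398],[0.042,-0.472,0.398],[0.042,-0.472,0.398],[0.042,-0.472,0.398]],"rotation":[[0.0938,0,0],[0.0938,0,0],[0.0938,0,0],[0.0938,0,0],[0.0938,0,0]],"gripper":[0.5,0.5,0.5,0.5,0.5]}'
python3 -m inch '{"linear":[[0.042,-0.176,0.592],[0.042,-0.176,0.592],[0.042,-0.176,0.592],[0.042,-0.176,0.592],[0.042,-0.176,0.592],[0.042,-0.176,0.592],[0.042,-0.176,0.592]],"rotation":[[0.0938,0,0],[0.0938,0,0],[0.0938,0,0],[0.0938,0,0],[0.0938,0,0],[0.0938,0,0],[0.0938,0,0]],"gripper":[0.5,0.5,0.5,0.5,0.5,0.5,0.5]}'
cat >> h.py <<'E'
def look():
    st=r.observe(); im=imaging.capture('wrist'); c=cam('wrist',st); print('tcp',st['tcp_pos'].round(4),'yaw',np.degrees(np.arctan2(*Rt(st)[1::-1,2])).round(1),'t',st['clock'],'open',round(st['opening'],4))
    for b in boxes(im,c): print('wrist',[np.round(x,4) for x in b])
    return st,im,c
E
python3 - <<'E'
from h import *
st,im,c=look(); t=imaging.capture('top')
for b in boxes(t,cam('top')): print('top',[np.round(x,4) for x in b])
plan([((.5812,-.1458,.060),-97.5),((.5812,-.1458,.023),-97.5)],st)
E
```

```text
clock: 9.98
tcp_pos: [0.5446, 0.0611, 0.2179]
orientation: [0.7, 0.092, 0.702, -0.093]
wrist_force: [0.3, -0.0, 1.4]
opening: 0.043
clock: 10.23
tcp_pos: [0.5543, -0.0035, 0.2212]
orientation: [0.682, 0.186, 0.683, -0.187]
wrist_force: [-0.4, -0.7, 0.7]
opening: 0.0424
clock: 10.65
tcp_pos: [0.567, -0.0731, 0.2158]
orientation: [0.598, 0.375, 0.6, -0.376]
wrist_force: [0.4, -0.0, -0.3]
opening: 0.0426
clock: 11.23
tcp_pos: [0.5797, -0.1456, 0.2113]
orientation: [-0.467, -0.53, -0.468, 0.531]
wrist_force: [0.6, 0.7, 0.1]
opening: 0.0429
tcp [ 0.5797 -0.1456  0.2113] yaw -97.3 t 11.2333 open 0.0429
wrist [array([0.5037, 0.2148]), np.float32(-88.991), np.float64(-90.1632), np.float64(0.0609), np.float32(0.1217), np.float64(0.0502)]
wrist [array([ 0.4896, -0.3948]), np.float32(148.8518), np.float64(67.0376), np.float64(0.0162), np.float32(0.0883), np.float64(0.0467)]
wrist [array([ 0.5835, -0.1449]), np.float32(172.7441), np.float64(172.027), np.float64(0.0505), np.float32(0.0838), np.float64(0.0376)]
wrist [array([ 0.5824, -0.2824]), np.float32(-166.6036), np.float64(-166.0075), np.float64(0.0505), np.float32(0.0841), np.float64(0.038)]
top [array([0.5383, 0.1315]), np.float32(-89.0679), np.float64(-88.6353), np.float64(0.0496), np.float32(0.0853), np.float64(0.0399)]
  lin [0.63, 0.006, -0.0] rotx 0.0003 ->  [ 0.58  -0.146  0.136] -97.4 rows>= 2
  lin [0.63, 0.006, -0.0] rotx 0.0003 ->  [ 0.581 -0.146  0.06 ] -97.5 rows>= 2
  lin [0.308, 0.0, 0.0] rotx -0.0 ->  [ 0.581 -0.146  0.023] -97.5 rows>= 1
```

```bash
python3 -m inch '{"linear":[[0.3,0.01,0],[0.6,0.01,0],[0.9,0.01,0],[0.95,0.01,0],[0.95,0.01,0]],"rotation":[[0,0,0],[0,0,0],[0,0,0],[0,0,0],[0,0,0]],"gripper":[0.45,0.45,0.45,0.45,0.45]}' 80
python3 -m inch '{"linear":[[0.2,0,0],[0.4,0,0],[0.55,0,0],[0.62,0,0],[0.62,0,0],[0.62,0,0]],"rotation":[[0,0,0],[0,0,0],[0,0,0],[0,0,0],[0,0,0],[0,0,0]],"gripper":[0.45,0.45,0.45,0.45,0.45,0.45]}'
python3 -m inch '{"linear":[[0,0,0],[0,0,0],[0,0,0],[0,0,0],[0,0,0]],"rotation":[[0,0,0],[0,0,0],[0,0,0],[0,0,0],[0,0,0]],"gripper":[0,0,0,0,0]}'
python3 -m inch '{"linear":[[-0.3,0,0],[-0.6,0,0],[-0.9,0,0],[-1,0,0],[-1,0,0]],"rotation":[[0,0,0],[0,0,0],[0,0,0],[0,0,0],[0,0,0]],"gripper":[0,0,0,0,0]}'
python3 -m inch '{"linear":[[-0.3,0,0],[-0.6,0,0],[-0.9,0,0],[-0.9,0,0],[-0.9,0,0]],"rotation":[[0,0,0],[0,0,0],[0,0,0],[0,0,0],[0,0,0]],"gripper":[0,0,0,0,0]}'
python3 - <<'E'
from h import *
plan([((.5850,.06,.25),1.35),((.5850,.1285,.21),1.35)])
E
```

```text
clock: 11.75
tcp_pos: [0.5801, -0.1459, 0.0964]
orientation: [-0.465, -0.531, -0.468, 0.532]
wrist_force: [0.5, -0.6, 0.6]
opening: 0.0384
clock: 12.25
tcp_pos: [0.582, -0.1466, 0.0256]
orientation: [0.467, 0.532, 0.466, -0.531]
wrist_force: [-0.7, 0.5, 0.3]
opening: 0.0386
clock: 12.67
tcp_pos: [0.5819, -0.1465, 0.0256]
orientation: [0.467, 0.532, 0.465, -0.531]
wrist_force: [-2.9, 0.9, 7.8]
opening: 0.0117
clock: 13.08
tcp_pos: [0.5825, -0.1468, 0.1482]
orientation: [0.468, 0.533, 0.464, -0.53]
wrist_force: [-0.5, 0.4, -1.2]
opening: 0.0114
clock: 13.5
tcp_pos: [0.5813, -0.1464, 0.2524]
orientation: [0.467, 0.532, 0.466, -0.531]
wrist_force: [-0.3, -0.0, -2.1]
opening: 0.0118
  lin [0.007, -0.065, -0.57] rotx -0.0915 ->  [ 0.583 -0.078  0.252] -64.6 rows>= 5
  lin [0.007, 0.255, -0.513] rotx -0.0915 ->  [ 0.584 -0.009  0.251] -31.6 rows>= 5
  lin [0.007, 0.494, -0.292] rotx -0.0915 ->  [0.585 0.06  0.25 ] 1.3 rows>= 5
  lin [0.333, 0.571, 0.013] rotx -0.0 ->  [0.585 0.128 0.21 ] 1.4 rows>= 2
```

```bash
python3 -m inch '{"linear":[[0,-0.065,-0.57],[0,-0.065,-0.57],[0,-0.065,-0.57],[0,-0.065,-0.57],[0,-0.065,-0.57]],"rotation":[[-0.0915,0,0],[-0.0915,0,0],[-0.0915,0,0],[-0.0915,0,0],[-0.0915,0,0]],"gripper":[0,0,0,0,0]}'
python3 -m inch '{"linear":[[0,0.255,-0.513],[0,0.255,-0.513],[0,0.255,-0.513],[0,0.255,-0.513],[0,0.255,-0.513]],"rotation":[[-0.0915,0,0],[-0.0915,0,0],[-0.0915,0,0],[-0.0915,0,0],[-0.0915,0,0]],"gripper":[0,0,0,0,0]}'
python3 -m inch '{"linear":[[0,0.494,-0.292],[0,0.494,-0.292],[0,0.494,-0.292],[0,0.494,-0.292],[0,0.494,-0.292]],"rotation":[[-0.0915,0,0],[-0.0915,0,0],[-0.0915,0,0],[-0.0915,0,0],[-0.0915,0,0]],"gripper":[0,0,0,0,0]}'
python3 -m inch '{"linear":[[0.1,0.3,0],[0.33,0.57,0.013],[0.33,0.57,0.013],[0.33,0.57,0.013],[0.33,0.57,0.013]],"rotation":[[0,0,0],[0,0,0],[0,0,0],[0,0,0],[0,0,0]],"gripper":[0,0,0,0,0]}'
python3 - <<'E'
from h import *
st=r.observe(); im=imaging.capture('wrist'); c=cam('wrist',st); cv2.imwrite('pics/w8.png',im); print(st['tcp_pos'],st['opening'],held(st,im,c))
plan([((.5845,.1285,.103),1.35)],st)
E
```

```text
clock: 13.92
tcp_pos: [0.5817, -0.0768, 0.2491]
orientation: [0.598, 0.375, 0.6, -0.376]
wrist_force: [0.7, 0.3, -0.9]
opening: 0.0115
clock: 14.33
tcp_pos: [0.5828, -0.0081, 0.249]
orientation: [0.68, 0.19, 0.682, -0.19]
wrist_force: [0.1, -0.9, -0.9]
opening: 0.0116
clock: 14.75
tcp_pos: [0.5841, 0.0606, 0.2489]
orientation: [0.706, -0.011, 0.708, 0.011]
wrist_force: [-0.4, 0.5, -0.8]
opening: 0.0114
clock: 15.17
tcp_pos: [0.5844, 0.1282, 0.2108]
orientation: [0.706, -0.008, 0.708, 0.008]
wrist_force: [0.4, -0.2, -0.0]
opening: 0.0117
[0.58439353 0.12819057 0.21075687] 0.011651234309056032 (array([0.57436788, 0.13900132]), (0.057236406952142715, 0.09559646993875504), 1.4175597429275513, array([0.544778  , 0.09130489], dtype=float32), array([0.60309005, 0.18656123], dtype=float32))
  lin [0.449, 0.001, 0.0] rotx -0.0 ->  [0.584 0.128 0.157] 1.3 rows>= 2
  lin [0.449, 0.001, 0.0] rotx -0.0 ->  [0.584 0.128 0.103] 1.4 rows>= 2
```

```bash
python3 -m inch '{"linear":[[0.2,0,0],[0.4,0,0],[0.6,0,0],[0.75,0,0],[0.8,0,0],[0.85,0,0],[0.9,0,0],[0.9,0,0]],"rotation":[[0,0,0],[0,0,0],[0,0,0],[0,0,0],[0,0,0],[0,0,0],[0,0,0],[0,0,0]],"gripper":[0,0,0,0,0,0,0,0]}'
python3 -m inch '{"linear":[[0,0,0],[0,0,0],[0,0,0],[0,0,0],[0,0,0]],"rotation":[[0,0,0],[0,0,0],[0,0,0],[0,0,0],[0,0,0]],"gripper":[0.4,0.4,0.4,0.4,0.4]}'
python3 -m inch '{"linear":[[-0.1,0,0],[-0.4,0,0],[-0.7,0,0],[-1,0,0],[-1,0,0],[-1,0,0]],"rotation":[[0,0,0],[0,0,0],[0,0,0],[0,0,0],[0,0,0],[0,0,0]],"gripper":[0.4,0.4,0.4,0.4,0.4,0.4]}'
python3 - <<'E'
from h import *
st=r.observe(); im=imaging.capture('wrist'); c=cam('wrist',st); cv2.imwrite('pics/w9.png',im)
for k in blobs(mask(im,(45,80,40),(80,255,255)),150):
    P=plane(c,k[:,0],.106)[:,:2].astype(np.float32); print(cv2.minAreaRect(P),P.min(0),P.max(0))
t=imaging.capture('top')
for b in boxes(t,cam('top')): print('top',[np.round(x,4) for x in b])
# next: box B  tab dir -166.7 -> yaw -76.7
plan([((.582,.0,.23),-30),((.5802,-.285,.15),-76.7)],st)
E
```

```text
clock: 15.88
tcp_pos: [0.5848, 0.1282, 0.104]
orientation: [0.707, -0.008, 0.707, 0.008]
wrist_force: [0.1, 1.3, -0.8]
opening: 0.0116
clock: 16.3
tcp_pos: [0.5849, 0.1285, 0.1045]
orientation: [0.707, -0.008, 0.707, 0.008]
wrist_force: [-0.4, 0.3, -0.9]
opening: 0.034
clock: 16.8
tcp_pos: [0.5854, 0.1286, 0.2272]
orientation: [0.709, -0.008, 0.705, 0.008]
wrist_force: [-0.5, -0.2, -1.2]
opening: 0.034
((0.5843172073364258, 0.1355825662612915), (0.037211958318948746, 0.08339549601078033), 1.3163186311721802) [0.5649113  0.09360192] [0.6038048  0.17766696]
((0.5356867909431458, 0.13663899898529053), (0.038153424859046936, 0.08311793208122253), 1.4051538705825806) [0.5159136 0.0947284] [0.5556109  0.17853174]
top [array([ 0.5797, -0.2864]), np.float32(-166.8749), np.float64(-165.4644), np.float64(0.0473), np.float32(0.0837), np.float64(0.0374)]
  lin [-0.011, -0.536, -0.026] rotx 0.0435 ->  [0.584 0.064 0.229] -14.3 rows>= 3
  lin [-0.011, -0.523, 0.119] rotx 0.0435 ->  [0.582 0.    0.23 ] -30.0 rows>= 3
  lin [0.167, -0.516, 0.294] rotx 0.0324 ->  [ 0.582 -0.071  0.21 ] -41.7 rows>= 2
  lin [0.167, -0.446, 0.392] rotx 0.0324 ->  [ 0.581 -0.142  0.19 ] -53.4 rows>= 2
  lin [0.167, -0.357, 0.474] rotx 0.0324 ->  [ 0.581 -0.214  0.17 ] -65.0 rows>= 2
  lin [0.167, -0.254, 0.537] rotx 0.0324 ->  [ 0.58  -0.285  0.15 ] -76.7 rows>= 2
```

```bash
python3 -m inch '{"linear":[[0,-0.536,-0.026],[0,-0.536,-0.026],[0,-0.536,-0.026]],"rotation":[[0.0435,0,0],[0.0435,0,0],[0.0435,0,0]],"gripper":[0.45,0.45,0.45]}'
python3 -m inch '{"linear":[[0,-0.523,0.119],[0,-0.523,0.119],[0,-0.523,0.119]],"rotation":[[0.0435,0,0],[0.0435,0,0],[0.0435,0,0]],"gripper":[0.45,0.45,0.45]}'
python3 -m inch '{"linear":[[0.16,-0.516,0.294],[0.16,-0.516,0.294],[0.16,-0.516,0.294]],"rotation":[[0.0324,0,0],[0.0324,0,0],[0.0324,0,0]],"gripper":[0.45,0.45,0.45]}'
python3 -m inch '{"linear":[[0.16,-0.446,0.392],[0.16,-0.446,0.392],[0.16,-0.446,0.392]],"rotation":[[0.0324,0,0],[0.0324,0,0],[0.0324,0,0]],"gripper":[0.45,0.45,0.45]}'
python3 -m inch '{"linear":[[0.16,-0.357,0.474],[0.16,-0.357,0.474],[0.16,-0.357,0.474]],"rotation":[[0.0324,0,0],[0.0324,0,0],[0.0324,0,0]],"gripper":[0.45,0.45,0.45]}'
python3 -m inch '{"linear":[[0.16,-0.254,0.537],[0.16,-0.254,0.537],[0.16,-0.254,0.537],[0.16,-0.254,0.537],[0.16,-0.254,0.537]],"rotation":[[0.0324,0,0],[0.0324,0,0],[0.0324,0,0],[0.0324,0,0],[0.0324,0,0]],"gripper":[0.45,0.45,0.45,0.45,0.45]}'
python3 - <<'E'
from h import *
st,im,c=look(); plan([((.5800,-.2845,.08),-76.8),((.5800,-.2845,.0235),-76.8)],st)
E
```

```text
clock: 17.15
tcp_pos: [0.5826, 0.0607, 0.2229]
orientation: [0.7, 0.092, 0.702, -0.092]
wrist_force: [0.6, -0.7, -0.2]
opening: 0.0384
clock: 17.4
tcp_pos: [0.5808, -0.0036, 0.223]
orientation: [0.681, 0.186, 0.683, -0.187]
wrist_force: [0.1, -0.2, 0.1]
opening: 0.0384
clock: 17.65
tcp_pos: [0.5798, -0.0751, 0.202]
orientation: [0.658, 0.253, 0.661, -0.255]
wrist_force: [0.3, 0.2, -0.9]
opening: 0.0386
clock: 17.9
tcp_pos: [0.5793, -0.1463, 0.1828]
orientation: [0.629, 0.319, 0.632, -0.32]
wrist_force: [0.5, 0.4, -0.9]
opening: 0.0388
clock: 18.15
tcp_pos: [0.5788, -0.2174, 0.1636]
orientation: [0.594, 0.382, 0.596, -0.382]
wrist_force: [-0.5, -0.6, 0.2]
opening: 0.0385
clock: 18.57
tcp_pos: [0.5798, -0.2841, 0.1469]
orientation: [0.555, 0.438, 0.556, -0.438]
wrist_force: [-0.9, 0.4, 0.2]
opening: 0.0386
tcp [ 0.5798 -0.2841  0.1469] yaw -76.5 t 18.5667 open 0.0386
wrist [array([ 0.5198, -0.4121]), np.float32(110.2985), np.float64(82.2947), np.float64(0.1102), np.float32(0.0511), np.float64(0.0174)]
wrist [array([ 0.5822, -0.2837]), np.float32(-166.4253), np.float64(-166.6493), np.float64(0.0508), np.float32(0.0841), np.float64(0.0373)]
  lin [0.557, 0.001, 0.004] rotx 0.0007 ->  [ 0.58  -0.284  0.08 ] -76.8 rows>= 2
  lin [0.471, 0.0, 0.0] rotx -0.0 ->  [ 0.58  -0.284  0.024] -76.8 rows>= 2
```

```bash
python3 -m inch '{"linear":[[0.2,0,0],[0.4,0,0],[0.55,0,0],[0.55,0,0]],"rotation":[[0,0,0],[0,0,0],[0,0,0],[0,0,0]],"gripper":[0.45,0.45,0.45,0.45]}' 80
python3 -m inch '{"linear":[[0.2,0,0],[0.35,0,0],[0.45,0,0],[0.47,0,0],[0.47,0,0],[0.47,0,0]],"rotation":[[0,0,0],[0,0,0],[0,0,0],[0,0,0],[0,0,0],[0,0,0]],"gripper":[0.45,0.45,0.45,0.45,0.45,0.45]}'
python3 -m inch '{"linear":[[0,0,0],[0,0,0],[0,0,0],[0,0,0],[0,0,0]],"rotation":[[0,0,0],[0,0,0],[0,0,0],[0,0,0],[0,0,0]],"gripper":[0,0,0,0,0]}'
python3 -m inch '{"linear":[[-0.3,0,0],[-0.6,0,0],[-0.9,0,0],[-1,0,0],[-1,0,0]],"rotation":[[0,0,0],[0,0,0],[0,0,0],[0,0,0],[0,0,0]],"gripper":[0,0,0,0,0]}'
python3 -m inch '{"linear":[[-0.3,0,0],[-0.6,0,0],[-0.95,0,0],[-0.95,0,0],[-0.95,0,0]],"rotation":[[0,0,0],[0,0,0],[0,0,0],[0,0,0],[0,0,0]],"gripper":[0,0,0,0,0]}'
python3 - <<'E'
from h import *
plan([((.6345,.05,.25),1.35),((.6345,.130,.21),1.35)])
E
```

```text
clock: 18.95
tcp_pos: [0.5785, -0.283, 0.0778]
orientation: [0.553, 0.438, 0.557, -0.438]
wrist_force: [0.2, 1.0, -0.8]
opening: 0.0386
clock: 19.45
tcp_pos: [0.5803, -0.2853, 0.0264]
orientation: [0.555, 0.439, 0.554, -0.438]
wrist_force: [0.4, 0.9, 0.5]
opening: 0.0385
clock: 19.87
tcp_pos: [0.5802, -0.2854, 0.0263]
orientation: [0.555, 0.439, 0.554, -0.438]
wrist_force: [-1.1, 1.2, 6.3]
opening: 0.012
clock: 20.28
tcp_pos: [0.5809, -0.2859, 0.1494]
orientation: [0.557, 0.439, 0.552, -0.438]
wrist_force: [-0.2, -0.7, -0.6]
opening: 0.0117
clock: 20.7
tcp_pos: [0.5801, -0.2854, 0.26]
orientation: [0.556, 0.439, 0.554, -0.438]
wrist_force: [0.2, 1.1, -2.4]
opening: 0.0114
  lin [0.021, 0.271, -0.654] rotx -0.0542 ->  [ 0.594 -0.202  0.257] -57.2 rows>= 3
  lin [0.021, 0.474, -0.526] rotx -0.0542 ->  [ 0.607 -0.118  0.255] -37.7 rows>= 3
  lin [0.021, 0.623, -0.337] rotx -0.0542 ->  [ 0.621 -0.034  0.252] -18.2 rows>= 3
  lin [0.021, 0.699, -0.11] rotx -0.0542 ->  [0.634 0.05  0.25 ] 1.3 rows>= 3
  lin [0.333, 0.666, 0.016] rotx -0.0 ->  [0.634 0.13  0.21 ] 1.4 rows>= 3
```

```bash
python3 -m inch '{"linear":[[0,0.271,-0.654],[0,0.271,-0.654],[0,0.271,-0.654],[0,0.271,-0.654]],"rotation":[[-0.0542,0,0],[-0.0542,0,0],[-0.0542,0,0],[-0.0542,0,0]],"gripper":[0,0,0,0]}'
python3 -m inch '{"linear":[[0,0.474,-0.526],[0,0.474,-0.526],[0,0.474,-0.526],[0,0.474,-0.526]],"rotation":[[-0.0542,0,0],[-0.0542,0,0],[-0.0542,0,0],[-0.0542,0,0]],"gripper":[0,0,0,0]}'
python3 -m inch '{"linear":[[0,0.623,-0.337],[0,0.623,-0.337],[0,0.623,-0.337],[0,0.623,-0.337]],"rotation":[[-0.0542,0,0],[-0.0542,0,0],[-0.0542,0,0],[-0.0542,0,0]],"gripper":[0,0,0,0]}'
python3 -m inch '{"linear":[[0,0.699,-0.11],[0,0.699,-0.11],[0,0.699,-0.11],[0,0.699,-0.11]],"rotation":[[-0.0542,0,0],[-0.0542,0,0],[-0.0542,0,0],[-0.0542,0,0]],"gripper":[0,0,0,0]}'
python3 -m inch '{"linear":[[0.1,0.3,0],[0.33,0.66,0.013],[0.33,0.66,0.013],[0.33,0.66,0.013],[0.33,0.66,0.013]],"rotation":[[0,0,0],[0,0,0],[0,0,0],[0,0,0],[0,0,0]],"gripper":[0,0,0,0,0]}'
python3 - <<'E'
from h import *
st=r.observe(); im=imaging.capture('wrist'); c=cam('wrist',st); cv2.imwrite('pics/w10.png',im); print(st['tcp_pos'],st['opening'],st['wrist_force'],held(st,im,c)[3:])
plan([((.6345,.1295,.103),1.35)],st)
E
```

```text
clock: 21.03
tcp_pos: [0.5931, -0.1993, 0.2564]
orientation: [0.621, 0.336, 0.623, -0.336]
wrist_force: [0.2, -1.4, -0.9]
opening: 0.0116
clock: 21.37
tcp_pos: [0.6066, -0.1166, 0.2571]
orientation: [0.669, 0.227, 0.67, -0.227]
wrist_force: [0.1, 0.1, -0.4]
opening: 0.0117
clock: 21.7
tcp_pos: [0.6204, -0.0336, 0.2575]
orientation: [0.698, 0.111, 0.699, -0.112]
wrist_force: [-0.2, -0.6, -1.2]
opening: 0.0116
clock: 22.03
tcp_pos: [0.6341, 0.0496, 0.2577]
orientation: [0.707, -0.008, 0.708, 0.007]
wrist_force: [-0.3, -0.9, -1.0]
opening: 0.0114
clock: 22.45
tcp_pos: [0.6339, 0.1272, 0.219]
orientation: [0.707, -0.006, 0.707, 0.006]
wrist_force: [0.7, -0.4, -1.4]
opening: 0.0114
[0.63390179 0.12721874 0.21896411] 0.011380626278683846 [ 0.66702564 -0.42453831 -1.36470905] (array([0.59525096, 0.0919018 ], dtype=float32), array([0.6525649 , 0.18571016], dtype=float32))
  lin [0.483, 0.009, 0.003] rotx -0.0005 ->  [0.634 0.128 0.161] 1.2 rows>= 2
  lin [0.483, 0.009, 0.003] rotx -0.0005 ->  [0.634 0.13  0.103] 1.4 rows>= 2
```

Lower and release. From there, plan the canister trip at a height clear of the lid.

```bash
python3 -m inch '{"linear":[[0.2,0.01,0],[0.4,0.018,0],[0.6,0.018,0.006],[0.8,0.018,0.006],[0.86,0.018,0.006],[0.91,0.018,0.006],[0.96,0.018,0.006],[0.96,0.018,0.006]],"rotation":[[0,0,0],[0,0,0],[0,0,0],[0,0,0],[0,0,0],[0,0,0],[0,0,0],[0,0,0]],"gripper":[0,0,0,0,0,0,0,0]}'
python3 -m inch '{"linear":[[0,0,0],[0,0,0],[0,0,0],[0,0,0],[0,0,0]],"rotation":[[0,0,0],[0,0,0],[0,0,0],[0,0,0],[0,0,0]],"gripper":[0.4,0.4,0.4,0.4,0.4]}'
python3 -m inch '{"linear":[[-0.1,0,0],[-0.4,0,0],[-0.7,0,0],[-1,0,0],[-1,0,0],[-1,0,0]],"rotation":[[0,0,0],[0,0,0],[0,0,0],[0,0,0],[0,0,0],[0,0,0]],"gripper":[0.4,0.4,0.4,0.4,0.4,0.4]}'
python3 - <<'E'
from h import *
st=r.observe(); im=imaging.capture('wrist'); c=cam('wrist',st); cv2.imwrite('pics/w11.png',im)
for k in blobs(mask(im,(45,80,40),(80,255,255)),150):
    P=plane(c,k[:,0],.106)[:,:2].astype(np.float32); print(cv2.minAreaRect(P),P.min(0),P.max(0))
t=imaging.capture('top'); cv2.imwrite('pics/t2.png',t)
for k in blobs(mask(t,(3,120,90),(19,255,255)),10): print(cv2.minAreaRect(k),plane(cam('top'),[cv2.minAreaRect(k)[0]],.052))
plan([((.60,.13,.33),1.35),((.4617,.33,.30),30),((.4617,.411,.15),30)],st)
E
```

```text
clock: 23.17
tcp_pos: [0.6346, 0.131, 0.1044]
orientation: [0.707, -0.008, 0.707, 0.008]
wrist_force: [-0.7, 0.6, -1.5]
opening: 0.0113
clock: 23.58
tcp_pos: [0.6344, 0.1317, 0.1046]
orientation: [0.707, -0.008, 0.707, 0.009]
wrist_force: [0.4, 0.3, 0.3]
opening: 0.0342
clock: 24.08
tcp_pos: [0.635, 0.1318, 0.2274]
orientation: [0.709, -0.008, 0.705, 0.009]
wrist_force: [0.1, 0.1, -0.4]
opening: 0.0339
((0.5847333073616028, 0.13646629452705383), (0.03811727464199066, 0.0836084708571434), 1.4246225357055664) [0.5650707  0.09427854] [0.6042141  0.17848822]
((0.5360874533653259, 0.13642427325248718), (0.03882002457976341, 0.08349770307540894), 1.3279774188995361) [0.516119   0.09424713] [0.55621755 0.17851861]
((0.6347954869270325, 0.13974839448928833), (0.03716644272208214, 0.08329382538795471), 1.3927321434020996) [0.6154072  0.09775656] [0.65415007 0.18180525]
((137.5, 249.0), (8.0, 9.0), 90.0) [[0.40348362 0.51917376 0.052     ]]
((177.0, 228.5), (5.0, 6.0), 90.0) [[0.46170577 0.41242064 0.052     ]]
((141.0, 214.0), (8.0, 8.0), 90.0) [[0.5005474  0.51262624 0.052     ]]
((126.10001373291016, 144.70001220703125), (3.130495071411133, 5.81377649307251), 63.43495178222656) [[0.69347917 0.55957266 0.052     ]]
  lin [-0.427, -0.004, -0.146] rotx 0.0 ->  [0.617 0.131 0.279] 1.4 rows>= 2
  lin [-0.427, -0.004, -0.146] rotx 0.0 ->  [0.6  0.13 0.33] 1.4 rows>= 2
  lin [0.083, 0.564, -0.371] rotx -0.0265 ->  [0.554 0.197 0.32 ] 10.9 rows>= 2
  lin [0.083, 0.618, -0.272] rotx -0.0265 ->  [0.508 0.263 0.31 ] 20.4 rows>= 2
  lin [0.083, 0.655, -0.166] rotx -0.0265 ->  [0.462 0.33  0.3  ] 30.0 rows>= 2
  lin [0.625, 0.292, 0.169] rotx -0.0 ->  [0.462 0.371 0.225] 30.0 rows>= 3
  lin [0.625, 0.292, 0.169] rotx -0.0 ->  [0.462 0.411 0.15 ] 30.0 rows>= 3
```

Three boxes are seated, all within about 1 mm of the pocket centres. Now the canister.

```bash
python3 -m inch '{"linear":[[-0.3,0,-0.1],[-0.6,0,-0.2],[-0.85,0,-0.3],[-0.85,0,-0.3]],"rotation":[[0,0,0],[0,0,0],[0,0,0],[0,0,0]],"gripper":[0.45,0.45,0.45,0.45]}'
python3 -m inch '{"linear":[[0,0.5,-0.4],[0,0.8,-0.6],[0,0.8,-0.6],[0,0.8,-0.6]],"rotation":[[0,0,0],[0,0,0],[0,0,0],[0,0,0]],"gripper":[0.45,0.45,0.45,0.45]}'
python3 -m inch '{"linear":[[0,0.5,-0.4],[0,0.8,-0.55],[0,0.8,-0.55],[0,0.8,-0.55],[0,0.8,-0.55]],"rotation":[[0,0,0],[0,0,0],[0,0,0],[0,0,0],[0,0,0]],"gripper":[0.45,0.45,0.45,0.45,0.45]}'
python3 - <<'E'
from h import *
st=r.observe(); plan([((.4617,.40,.17),1.35)],st)
E
```

```text
clock: 24.52
tcp_pos: [0.598, 0.131, 0.3323]
orientation: [0.71, -0.008, 0.704, 0.009]
wrist_force: [0.7, 0.3, 0.6]
opening: 0.0383
clock: 24.85
tcp_pos: [0.5208, 0.2291, 0.3254]
orientation: [0.706, -0.01, 0.708, 0.01]
wrist_force: [-0.0, -0.8, -0.4]
opening: 0.0384
clock: 25.27
tcp_pos: [0.4549, 0.3203, 0.325]
orientation: [0.706, -0.01, 0.708, 0.009]
wrist_force: [0.5, 0.0, -0.0]
opening: 0.0385
  lin [0.646, 0.331, 0.037] rotx 0.0002 ->  [0.458 0.36  0.248] 1.4 rows>= 3
  lin [0.646, 0.331, 0.037] rotx 0.0002 ->  [0.462 0.4   0.17 ] 1.4 rows>= 3
```

```bash
python3 -m inch '{"linear":[[0.3,0.2,0.037],[0.64,0.33,0.037],[0.64,0.33,0.037],[0.64,0.33,0.037]],"rotation":[[0,0,0],[0,0,0],[0,0,0],[0,0,0]],"gripper":[0.45,0.45,0.45,0.45]}'
python3 -m inch '{"linear":[[0.3,0.2,0.037],[0.64,0.33,0.037],[0.64,0.33,0.037],[0.64,0.33,0.037],[0.64,0.33,0.037],[0.64,0.33,0.037]],"rotation":[[0,0,0],[0,0,0],[0,0,0],[0,0,0],[0,0,0],[0,0,0]],"gripper":[0.45,0.45,0.45,0.45,0.45,0.45]}'
python3 - <<'E'
from h import *
st=r.observe(); im=imaging.capture('wrist'); c=cam('wrist',st); cv2.imwrite('pics/w12.png',im); print(st['tcp_pos'])
m=mask(im,(3,120,90),(19,255,255))
for k in blobs(m,20):
    (o,s,a)=cv2.minAreaRect(k); print(o,s,plane(c,[o],.054).round(4), plane(c,[o],.045).round(4),(np.array(s)*(c[3][2]-.054)/276).round(4))
E
```

```text
clock: 25.6
tcp_pos: [0.4591, 0.3581, 0.2468]
orientation: [0.705, -0.01, 0.709, 0.007]
wrist_force: [-0.7, 0.0, 0.7]
opening: 0.0386
clock: 26.1
tcp_pos: [0.464, 0.3984, 0.1758]
orientation: [0.708, -0.007, 0.706, 0.009]
wrist_force: [0.9, -0.3, -0.2]
opening: 0.0384
[0.46400359 0.39840651 0.1758101 ]
(320.5, 168.0) (22.0, 19.0) [[0.4633 0.4191 0.054 ]] [[0.4634 0.4175 0.045 ]] [0.0223 0.0192]
(364.0376892089844, 68.63206481933594) (31.180845260620117, 29.669878005981445) [[0.502 0.514 0.054]] [[0.5033 0.5155 0.045 ]] [0.0316 0.03  ]
(257.0, 59.0) (32.0, 28.0) [[0.4021 0.5199 0.054 ]] [[0.4002 0.5217 0.045 ]] [0.0324 0.0283]
(560.8199462890625, 19.740005493164062) (21.496047973632812, 12.727922439575195) [[0.6797 0.5613 0.054 ]] [[0.6867 0.5644 0.045 ]] [0.0218 0.0129]
```

View pics/w12.png

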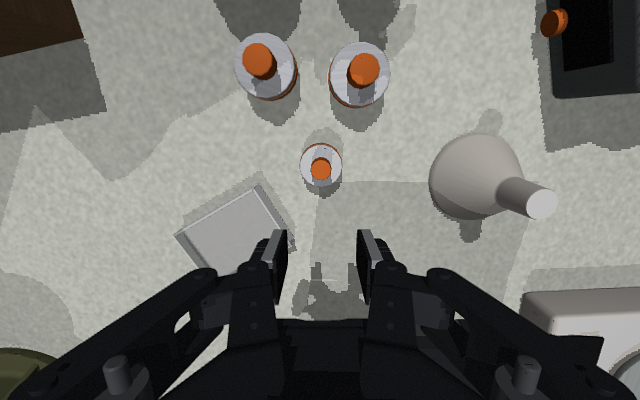

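The three cans are at (262,65), (360,72) and (321,165). The knob at (320,168) measures 22 mm, the others about 31 mm, so this is the right one. Grip it.

```bash
python3 -m inch '{"linear":[[0.2,0.15,-0.01],[0.5,0.15,-0.01],[0.8,0.15,-0.01],[0.8,0.15,-0.01]],"rotation":[[0,0,0],[0,0,0],[0,0,0],[0,0,0]],"gripper":[0.5,0.5,0.5,0.5]}' 60
python3 -m inch '{"linear":[[0.2,0,0],[0.38,0,0],[0.44,0,0],[0.46,0,0],[0.46,0,0],[0.46,0,0]],"rotation":[[0,0,0],[0,0,0],[0,0,0],[0,0,0],[0,0,0],[0,0,0]],"gripper":[0.5,0.5,0.5,0.5,0.5,0.5]}'
python3 -m inch '{"linear":[[0,0,0],[0,0,0],[0,0,0],[0,0,0],[0,0,0]],"rotation":[[0,0,0],[0,0,0],[0,0,0],[0,0,0],[0,0,0]],"gripper":[0,0,0,0,0]}'
python3 - <<'E'
from h import *
st=r.observe(); im=imaging.capture('wrist'); c=cam('wrist',st); cv2.imwrite('pics/w13.png',cv2.resize(im[130:290,240:400],(600,600),interpolation=2)); print(st['tcp_pos'],proj(c,[st['tcp_pos']]))
for k in blobs(mask(im,(3,120,60),(19,255,255)),20):
    (o,s,a)=cv2.minAreaRect(k); print(cv2.boundingRect(k),plane(c,[o],.054).round(4))
E
```

```text
clock: 26.48
tcp_pos: [0.4592, 0.4147, 0.0715]
orientation: [0.705, -0.01, 0.709, 0.007]
wrist_force: [-1.0, -1.2, -1.1]
opening: 0.0429
clock: 26.98
tcp_pos: [0.462, 0.4173, 0.0236]
orientation: [0.708, -0.008, 0.706, 0.009]
wrist_force: [0.3, 0.1, -0.2]
opening: 0.043
clock: 27.4
tcp_pos: [0.4618, 0.4172, 0.0228]
orientation: [0.708, -0.008, 0.706, 0.009]
wrist_force: [0.7, -0.5, 7.9]
opening: 0.0195
[0.46176591 0.41722377 0.02281227] [[320.85696591 234.47077766]]
(303, 224, 39, 53) [[0.4622 0.4223 0.054 ]]
(285, 192, 77, 36) [[0.4625 0.4442 0.054 ]]
(338, 36, 64, 96) [[0.4767 0.4975 0.054 ]]
(380, 11, 86, 79) [[0.5045 0.5149 0.054 ]]
(207, 8, 70, 109) [[0.4305 0.505  0.054 ]]
(136, 0, 93, 67) [[0.4021 0.5188 0.054 ]]
```

View pics/w13.png

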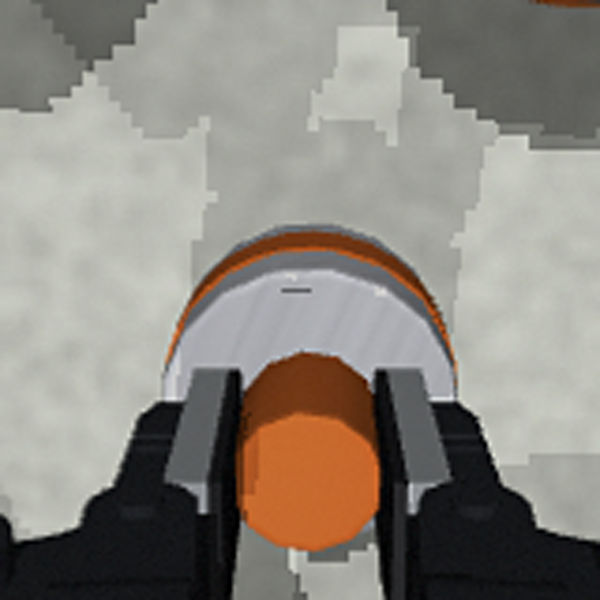

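The knob is gripped between the pads; its top disc is centred at about (322.4,258.3). The canister's orange band is visible and it stands upright. Now its offset from the TCP, and the lift.

```bash
python3 - <<'E'
from h import *
st=r.observe(); c=cam('wrist',st); print('knob',plane(c,[(322.4,258.3)],.054),'can top y far edge',plane(c,[(321,130+268/3.75)],.030),'tips centre', plane(c,[(322,130+428/3.75)],.033), plane(c,[(322,244)],.04),st['tcp_pos'])
E
python3 -m inch '{"linear":[[-0.3,0,0],[-0.6,0,0],[-0.9,0,0],[-1,0,0],[-1,0,0]],"rotation":[[0,0,0],[0,0,0],[0,0,0],[0,0,0],[0,0,0]],"gripper":[0,0,0,0,0]}' 70
python3 -m inch '{"linear":[[-0.3,0,0],[-0.6,0,0],[-0.9,0,0],[-1,0,0],[-1,0,0]],"rotation":[[0,0,0],[0,0,0],[0,0,0],[0,0,0],[0,0,0]],"gripper":[0,0,0,0,0]}'
python3 -m inch '{"linear":[[-0.3,0,0],[-0.5,0,0],[-0.6,0,0],[-0.6,0,0]],"rotation":[[0,0,0],[0,0,0],[0,0,0],[0,0,0]],"gripper":[0,0,0,0]}'
python3 - <<'E'
from h import *
plan([((.4795,.1272,.33),1.35),((.4795,.1272,.20),1.35)])
E
```

```text
knob [[0.46255629 0.41769585 0.054     ]] can top y far edge [[0.46130437 0.44058064 0.03      ]] tips centre [[0.46248516 0.41556778 0.033     ]] [[0.46237412 0.41896929 0.04      ]] [0.46177767 0.41721352 0.0228102 ]
clock: 27.87
tcp_pos: [0.4622, 0.4177, 0.1455]
orientation: [0.709, -0.007, 0.705, 0.01]
wrist_force: [-0.1, 0.6, -0.5]
opening: 0.019
clock: 28.28
tcp_pos: [0.4616, 0.4172, 0.2636]
orientation: [0.708, -0.008, 0.706, 0.009]
wrist_force: [-0.0, 0.6, -0.8]
opening: 0.0192
clock: 28.62
tcp_pos: [0.4614, 0.417, 0.3337]
orientation: [0.707, -0.008, 0.707, 0.009]
wrist_force: [-0.8, 0.0, -1.9]
opening: 0.0194
  lin [0.008, -0.605, 0.023] rotx 0.0 ->  [0.466 0.345 0.333] 1.4 rows>= 2
  lin [0.008, -0.605, 0.023] rotx 0.0 ->  [0.47  0.272 0.332] 1.4 rows>= 2
  lin [0.008, -0.604, 0.023] rotx 0.0 ->  [0.475 0.2   0.331] 1.4 rows>= 2
  lin [0.008, -0.604, 0.023] rotx 0.0 ->  [0.48  0.127 0.33 ] 1.4 rows>= 2
  lin [0.542, 0.0, 0.0] rotx -0.0 ->  [0.48  0.127 0.265] 1.4 rows>= 2
  lin [0.542, -0.0, -0.0] rotx -0.0 ->  [0.48  0.127 0.2  ] 1.4 rows>= 2
```

```bash
python3 -m inch '{"linear":[[0,-0.3,0.01],[0,-0.605,0.023],[0,-0.605,0.023],[0,-0.605,0.023]],"rotation":[[0,0,0],[0,0,0],[0,0,0],[0,0,0]],"gripper":[0,0,0,0]}'
python3 -m inch '{"linear":[[0,-0.3,0.01],[0,-0.605,0.023],[0,-0.605,0.023],[0,-0.605,0.023]],"rotation":[[0,0,0],[0,0,0],[0,0,0],[0,0,0]],"gripper":[0,0,0,0]}'
python3 -m inch '{"linear":[[0,-0.3,0.01],[0,-0.604,0.023],[0,-0.604,0.023],[0,-0.604,0.023]],"rotation":[[0,0,0],[0,0,0],[0,0,0],[0,0,0]],"gripper":[0,0,0,0]}'
python3 -m inch '{"linear":[[0,-0.3,0.01],[0,-0.604,0.023],[0,-0.604,0.023],[0,-0.604,0.023]],"rotation":[[0,0,0],[0,0,0],[0,0,0],[0,0,0]],"gripper":[0,0,0,0]}'
python3 -m inch '{"linear":[[0.3,0,0],[0.6,0,0],[0.9,0,0],[1,0,0],[1,0,0],[1,0,0]],"rotation":[[0,0,0],[0,0,0],[0,0,0],[0,0,0],[0,0,0],[0,0,0]],"gripper":[0,0,0,0,0,0]}'
python3 - <<'E'
from h import *
st=r.observe(); im=imaging.capture('wrist'); c=cam('wrist',st); cv2.imwrite('pics/w14.png',im)
for k in blobs(mask(im,(100,90,50),(125,255,255)),30):
    P=plane(c,k[:,0],.076)[:,:2].astype(np.float32); print(cv2.minAreaRect(P),P.min(0),P.max(0))
print(st['tcp_pos'],st['opening']); plan([((.4792,.1280,.136),1.35)],st)
E
```

```text
clock: 28.95
tcp_pos: [0.4656, 0.3429, 0.3308]
orientation: [0.706, -0.008, 0.708, 0.007]
wrist_force: [-0.1, -0.2, -1.1]
opening: 0.019
clock: 29.28
tcp_pos: [0.4701, 0.2712, 0.3317]
orientation: [0.706, -0.008, 0.708, 0.008]
wrist_force: [-0.5, 0.7, -1.6]
opening: 0.0191
clock: 29.62
tcp_pos: [0.4747, 0.1994, 0.3323]
orientation: [0.707, -0.008, 0.708, 0.008]
wrist_force: [-0.9, 0.3, -1.7]
opening: 0.0192
clock: 29.95
tcp_pos: [0.4794, 0.1274, 0.3326]
orientation: [0.707, -0.008, 0.707, 0.008]
wrist_force: [0.1, -0.1, -2.4]
opening: 0.0193
clock: 30.45
tcp_pos: [0.4791, 0.1285, 0.2132]
orientation: [0.707, -0.009, 0.707, 0.009]
wrist_force: [0.2, 0.2, -0.5]
opening: 0.0192
((0.6234363317489624, 0.08712385594844818), (0.005749283824115992, 0.014076568186283112), 8.379344940185547) [0.62069416 0.08043768] [0.6273059  0.09389188]
((0.5706489682197571, 0.08586429059505463), (0.0057244375348091125, 0.01368619967252016), 5.799588680267334) [0.5678375  0.07911436] [0.57394785 0.09249791]
((0.4802859425544739, 0.13270685076713562), (0.05444652959704399, 0.042395684868097305), 1.661797285079956) [0.45245937 0.11072845] [0.50804937 0.15452276]
((0.6905154585838318, 0.13467895984649658), (0.03466759994626045, 0.10525880008935928), 1.5456639528274536) [0.67217684 0.08173029] [0.7091293  0.18752898]
((0.6375186443328857, 0.18355466425418854), (0.03673078119754791, 0.004140053875744343), 1.758273720741272) [0.61909837 0.1819507 ] [0.65593886 0.18616757]
((0.5860471129417419, 0.1804601401090622), (0.040980014950037, 0.00724161509424448), 1.6785835027694702) [0.56548995 0.17730369] [0.6064223  0.18467961]
((0.5349382758140564, 0.14252117276191711), (0.04411499574780464, 0.08059728145599365), 1.0391762256622314) [0.5122546 0.1019029] [0.55633587 0.18320738]
[0.47908556 0.12847651 0.21322669] 0.01924021003216102
  lin [0.644, -0.004, 0.001] rotx 0.0004 ->  [0.479 0.128 0.136] 1.4 rows>= 2
```

```bash
python3 -m inch '{"linear":[[0.2,0,0.004],[0.4,-0.003,0.004],[0.55,-0.003,0.004],[0.63,-0.003,0.004],[0.63,-0.003,0.004],[0.63,-0.003,0.004]],"rotation":[[0,0,0],[0,0,0],[0,0,0],[0,0,0],[0,0,0],[0,0,0]],"gripper":[0,0,0,0,0,0]}'
python3 -m inch '{"linear":[[0.03,0,0],[0.06,0,0],[0.09,0,0],[0.12,0,0],[0.12,0,0],[0.12,0,0]],"rotation":[[0,0,0],[0,0,0],[0,0,0],[0,0,0],[0,0,0],[0,0,0]],"gripper":[0,0,0,0,0,0]}'
python3 -m inch '{"linear":[[0.03,0,0],[0.06,0,0],[0.08,0,0],[0.08,0,0]],"rotation":[[0,0,0],[0,0,0],[0,0,0],[0,0,0]],"gripper":[0,0,0,0]}'
python3 - <<'E'
from h import *
st=r.observe(); print(st['tcp_pos'],st['opening'])
E
```

```text
clock: 31.0
tcp_pos: [0.4802, 0.127, 0.139]
orientation: [0.708, -0.008, 0.707, 0.009]
wrist_force: [0.2, 0.5, -0.3]
opening: 0.0193
clock: 31.5
tcp_pos: [0.4795, 0.1266, 0.1232]
orientation: [0.707, -0.008, 0.707, 0.008]
wrist_force: [1.4, -0.6, -0.8]
opening: 0.0194
clock: 31.83
tcp_pos: [0.4793, 0.1266, 0.1131]
orientation: [0.707, -0.008, 0.707, 0.008]
wrist_force: [0.0, 0.8, -2.0]
opening: 0.0191
[0.47933189 0.12655847 0.11309216] 0.01905851584927897
```

No contact force with its underside about 6 mm inside the pocket. Continue down and release.

```bash
python3 -m inch '{"linear":[[0.03,0.004,0],[0.06,0.006,0],[0.09,0.006,0],[0.1,0.006,0],[0.1,0.006,0]],"rotation":[[0,0,0],[0,0,0],[0,0,0],[0,0,0],[0,0,0]],"gripper":[0,0,0,0,0]}'
python3 -m inch '{"linear":[[0,0,0],[0,0,0],[0,0,0],[0,0,0],[0,0,0]],"rotation":[[0,0,0],[0,0,0],[0,0,0],[0,0,0],[0,0,0]],"gripper":[0.4,0.4,0.4,0.4,0.4]}'
python3 -m inch '{"linear":[[-0.1,0,0],[-0.4,0,0],[-0.7,0,0],[-1,0,0],[-1,0,0],[-1,0,0]],"rotation":[[0,0,0],[0,0,0],[0,0,0],[0,0,0],[0,0,0],[0,0,0]],"gripper":[0.4,0.4,0.4,0.4,0.4,0.4]}'
python3 -m inch '{"linear":[[-0.3,-0.3,0.15],[-0.5,-0.6,0.3],[-0.7,-0.9,0.5],[-0.7,-0.9,0.5],[-0.7,-0.9,0.5]],"rotation":[[0,0,0],[0,0,0],[0,0,0],[0,0,0],[0,0,0]],"gripper":[0.2,0.2,0,0,0]}'
python3 - <<'E'
from h import *
st=r.observe(); im=imaging.capture('wrist'); c=cam('wrist',st); print(st['tcp_pos'])
for k in blobs(mask(im,(45,80,40),(80,255,255)),150):
    P=plane(c,k[:,0],.106)[:,:2].astype(np.float32); print(cv2.minAreaRect(P),P.max(0))
for k in blobs(mask(im,(3,120,90),(19,255,255)),20):
    o=cv2.minAreaRect(k)[0]; print('knob',plane(c,[o],.13))
t=imaging.capture('top'); s=imaging.capture('scene')
cv2.imwrite('pics/f1.png',np.hstack([im[:, 100:500],cv2.resize(s[150:300,240:420],(400,400),interpolation=2)]))
E
```

```text
clock: 32.25
tcp_pos: [0.4794, 0.1273, 0.1013]
orientation: [0.707, -0.009, 0.707, 0.008]
wrist_force: [-0.1, 0.7, -1.1]
opening: 0.0191
clock: 32.67
tcp_pos: [0.4796, 0.1273, 0.1019]
orientation: [0.707, -0.008, 0.707, 0.008]
wrist_force: [-0.4, 0.6, 0.1]
opening: 0.0342
clock: 33.17
tcp_pos: [0.4802, 0.1274, 0.2235]
orientation: [0.708, -0.008, 0.706, 0.009]
wrist_force: [-0.7, -0.2, -0.4]
opening: 0.0343
clock: 33.58
tcp_pos: [0.5439, 0.0176, 0.3066]
orientation: [0.708, -0.008, 0.706, 0.007]
wrist_force: [-0.6, -0.3, -0.5]
opening: 0.0001
[0.54394788 0.01759476 0.30663219]
((0.584023118019104, 0.1349603235721588), (0.037821099162101746, 0.08352971822023392), 1.2773489952087402) [0.60353583 0.17710271]
((0.5350875854492188, 0.13551382720470428), (0.03716154024004936, 0.08463616669178009), 1.7145602703094482) [0.55481994 0.17804788]
((0.6341894865036011, 0.13904379308223724), (0.03861183300614357, 0.08446524292230606), 1.2338746786117554) [0.65417325 0.18166676]
knob [[0.48189471 0.12706372 0.13      ]]
```

View pics/f1.png

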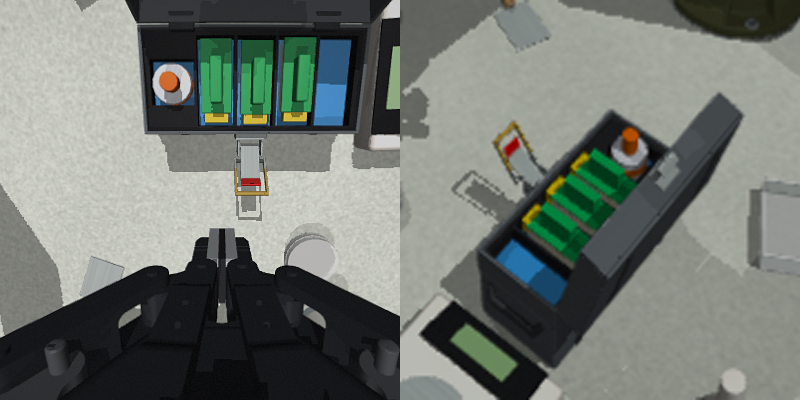

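Left half (wrist): the canister is in its square pocket at (170,82), and three boxes stand at (215,80), (257,80) and (298,80) with their tabs towards the latch. The right half (scene) agrees, and the fourth pocket is empty as expected. Now I go behind the lid to close it.

```bash
python3 -m inch '{"linear":[[0,0.4,0.05],[-0.05,0.8,0.06],[-0.05,0.8,0.06],[-0.05,0.8,0.06]],"rotation":[[0,0,0],[0,0,0],[0,0,0],[0,0,0]],"gripper":[0,0,0,0]}' 60
python3 -m inch '{"linear":[[0,0.4,0.05],[0,0.8,0.06],[0,0.8,0.06],[0,0.8,0.06]],"rotation":[[0,0,0],[0,0,0],[0,0,0],[0,0,0]],"gripper":[0,0,0,0]}'
python3 -m inch '{"linear":[[0,0.4,0.05],[0,0.66,0.06],[0,0.66,0.06],[0,0.66,0.06],[0,0.66,0.06]],"rotation":[[0,0,0],[0,0,0],[0,0,0],[0,0,0],[0,0,0]],"gripper":[0,0,0,0,0]}'
python3 - <<'E'
from h import *
st=r.observe(); im=imaging.capture('top'); c=cam('top')
plan([((.56,.287,.185),1.35)],st); print(st['tcp_pos'])
im0=cv2.imread('pics/top0.png'); k=max(blobs(cv2.inRange(cv2.cvtColor(im0,cv2.COLOR_BGR2GRAY),0,75)[120:250,215:262].copy(),50),key=cv2.contourArea)
P=k[:,0]+[215,120]; u0,u1=P[:,0].min(),P[:,0].max(); print(u0,u1,plane(c,[(u0,187),(u0,187),(u1,187)],.22).round(3))
E
```

```text
clock: 34.07
tcp_pos: [0.5461, 0.1207, 0.3108]
orientation: [0.707, -0.01, 0.708, 0.01]
wrist_force: [0.2, -0.2, -0.0]
opening: -0.0001
clock: 34.4
tcp_pos: [0.551, 0.2158, 0.3104]
orientation: [0.706, -0.01, 0.708, 0.01]
wrist_force: [-0.5, -0.3, -0.3]
opening: -0.0002
clock: 34.82
tcp_pos: [0.5571, 0.2914, 0.3112]
orientation: [0.707, -0.009, 0.707, 0.008]
wrist_force: [-0.2, -0.7, 0.1]
opening: 0.0
  lin [0.526, -0.019, 0.011] rotx 0.0 ->  [0.559 0.289 0.248] 1.4 rows>= 2
  lin [0.526, -0.019, 0.012] rotx 0.0 ->  [0.56  0.287 0.185] 1.4 rows>= 2
[0.55713351 0.29143284 0.31118361]
232 261 [[0.567 0.239 0.22 ]
 [0.567 0.239 0.22 ]
 [0.568 0.167 0.22 ]]
```

```bash
python3 -m inch '{"linear":[[0.3,-0.02,0],[0.6,-0.03,0],[0.85,-0.035,0],[1,-0.035,0.02],[1,-0.035,0.02],[1,-0.035,0.02]],"rotation":[[0,0,0],[0,0,0],[0,0,0],[0,0,0],[0,0,0],[0,0,0]],"gripper":[0,0,0,0,0,0]}'
python3 -m inch '{"linear":[[0.04,-0.15,0],[0.04,-0.3,0],[0.0,-0.43,0],[-0.08,-0.57,0],[-0.13,-0.71,0],[-0.13,-0.71,0]],"rotation":[[0,0,0],[0,0,0],[0,0,0],[0,0,0],[0,0,0],[0,0,0]],"gripper":[0,0,0,0,0,0]}'
python3 - <<'E'
from h import *
st=r.observe(); im=imaging.capture('wrist'); cv2.imwrite('pics/w15.png',im); s=imaging.capture('scene'); cv2.imwrite('pics/s15.png',s[130:300,200:440]); print(st['tcp_pos'],st['wrist_force'])
plan([((.56,.1685,.201),1.35),((.56,.1384,.186),1.35)])
E
```

```text
clock: 35.37
tcp_pos: [0.5599, 0.2872, 0.1921]
orientation: [0.707, -0.008, 0.707, 0.008]
wrist_force: [0.0, 0.2, 0.1]
opening: 0.0
clock: 35.87
tcp_pos: [0.563, 0.201, 0.2112]
orientation: [0.709, -0.007, 0.705, 0.008]
wrist_force: [1.1, -0.9, -0.3]
opening: 0.0003
[0.56296525 0.20096878 0.2112208 ] [ 1.07552433 -0.86980136 -0.30929297]
  lin [0.067, -0.286, -0.026] rotx -0.0001 ->  [0.56  0.168 0.201] 1.4 rows>= 1
  lin [0.125, -0.251, -0.006] rotx -0.0 ->  [0.56  0.138 0.186] 1.4 rows>= 1
```

```bash
python3 - <<'E'
import cv2,numpy as np
a=cv2.imread('pics/w15.png'); b=cv2.imread('pics/s15.png')
cv2.imwrite('pics/v14.png',np.hstack([cv2.resize(a,(400,300)),cv2.resize(b[:, 60:240],(400,378),interpolation=2)[:300]]))
E
```

```text
(no output)
```

View pics/v14.png

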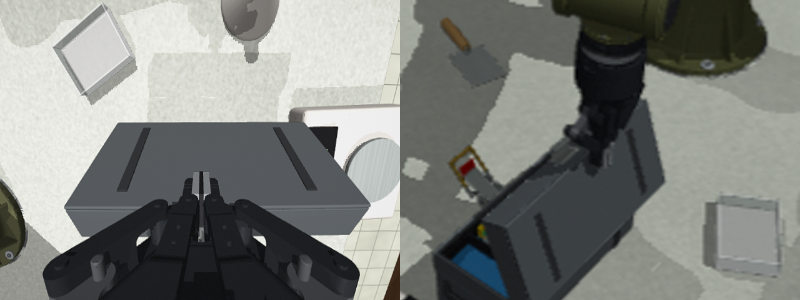

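The left half (wrist) shows the lid half closed with the tip on its outer face at (200,185). The right half (scene) agrees. Continue along the arc.

```bash
python3 -m inch '{"linear":[[0.04,-0.13,-0.01],[0.085,-0.27,-0.02],[0.145,-0.4,-0.02],[0.21,-0.52,-0.02],[0.3,-0.63,-0.02],[0.4,-0.725,-0.02],[0.4,-0.725,-0.02]],"rotation":[[0,0,0],[0,0,0],[0,0,0],[0,0,0],[0,0,0],[0,0,0],[0,0,0]],"gripper":[0,0,0,0,0,0,0]}'
python3 -m inch '{"linear":[[0.06,-0.05,0],[0.12,-0.09,0],[0.18,-0.12,0],[0.22,-0.13,0],[0.22,-0.13,0],[0.22,-0.13,0]],"rotation":[[0,0,0],[0,0,0],[0,0,0],[0,0,0],[0,0,0],[0,0,0]],"gripper":[0,0,0,0,0,0]}'
python3 - <<'E'
from h import *
print(r.observe()['wrist_force'])
E
```

```text
clock: 36.55
tcp_pos: [0.5607, 0.1146, 0.1568]
orientation: [0.706, -0.008, 0.708, 0.008]
wrist_force: [-0.3, -0.2, -0.9]
opening: -0.0002
clock: 37.05
tcp_pos: [0.5617, 0.1006, 0.1326]
orientation: [0.707, -0.008, 0.707, 0.008]
wrist_force: [-0.3, -0.2, 1.0]
opening: -0.0
[-0.2861211  -0.2265966   1.01286475]
```

```bash
python3 -m inch '{"linear":[[0.03,0,0],[0.05,0,0],[0.05,0,0],[0.05,0,0]],"rotation":[[0,0,0],[0,0,0],[0,0,0],[0,0,0]],"gripper":[0,0,0,0]}'
python3 -m inch '{"linear":[[0.03,0,0],[0.03,0,0],[0.03,0,0]],"rotation":[[0,0,0],[0,0,0],[0,0,0]],"gripper":[0,0,0]}'
python3 -m inch '{"linear":[[0.03,0,0],[0.03,0,0],[0.03,0,0]],"rotation":[[0,0,0],[0,0,0],[0,0,0]],"gripper":[0,0,0]}'
```

```text
clock: 37.38
tcp_pos: [0.5624, 0.1007, 0.1291]
orientation: [0.708, -0.009, 0.706, 0.009]
wrist_force: [-7.2, -2.1, 19.4]
opening: -0.0001
clock: 37.63
tcp_pos: [0.5627, 0.1007, 0.1288]
orientation: [0.709, -0.009, 0.705, 0.009]
wrist_force: [-23.8, -4.5, 50.5]
opening: 0.0001
clock: 37.88
tcp_pos: [0.563, 0.1007, 0.1284]
orientation: [0.71, -0.009, 0.705, 0.009]
wrist_force: [-39.5, -7.4, 82.2]
opening: -0.0001
```

The lid is down hard, but I let the push grow too far (82 N). Back off at once, then look at the latch from above.

```bash
python3 -m inch '{"linear":[[-0.2,0,0],[-0.5,0,0],[-0.8,0,0],[-0.9,0,0],[-0.9,0,0]],"rotation":[[0,0,0],[0,0,0],[0,0,0],[0,0,0],[0,0,0]],"gripper":[0,0,0,0,0]}'
python3 -m inch '{"linear":[[0,-0.4,0.05],[0,-0.8,0.15],[0,-0.95,0.2],[0,-0.95,0.2],[0,-0.95,0.2],[0,-0.95,0.2]],"rotation":[[0,0,0],[0,0,0],[0,0,0],[0,0,0],[0,0,0],[0,0,0]],"gripper":[0,0,0,0,0,0]}'
python3 - <<'E'
from h import *
st=r.observe(); im=imaging.capture('wrist'); c=cam('wrist',st); cv2.imwrite('pics/w16.png',im); print(st['tcp_pos'])
exp={'bar':(.582,-.005,.1275),'tabtip':(.582,.001,.114),'pivot':(.582,.0435,.08),'keeper':(.582,.054,.119),'lidfront':(.582,.0655,.145)}
for n,p in exp.items(): print(n,proj(c,[p]).round(1))
for nm,lo,hi,z in(('brass',(15,90,60),(32,255,255),.1275),('red',(0,150,80),(4,255,255),.114)):
  for k in blobs(mask(im,lo,hi),10): print(nm,cv2.boundingRect(k),plane(c,[cv2.minAreaRect(k)[0]],z).round(4))
u,v=proj(c,[exp['bar']])[0].astype(int); x0=max(0,u-80);y0=max(0,v-110)
cv2.imwrite('pics/v15.png',cv2.resize(im[y0:y0+150,x0:x0+180],(720,600),interpolation=2)); print(x0,y0)
E
```

```text
clock: 38.3
tcp_pos: [0.5629, 0.1008, 0.2316]
orientation: [0.709, -0.008, 0.705, 0.009]
wrist_force: [0.4, -0.3, -0.5]
opening: -0.0
clock: 38.8
tcp_pos: [0.5882, -0.0125, 0.2268]
orientation: [0.707, -0.008, 0.708, 0.009]
wrist_force: [0.1, -0.7, 0.3]
opening: -0.0
[ 0.58822707 -0.01245991  0.22676481]
bar [[314.9 185.3]]
tabtip [[315.3 176.3]]
pivot [[316.8 131.2]]
keeper [[316.3 121.4]]
lidfront [[315.9 107.3]]
brass (137, 312, 7, 8) [[ 0.3901 -0.1584  0.1275]]
brass (295, 152, 44, 35) [[0.5832 0.0108 0.1275]]
red (304, 165, 26, 9) [[0.583  0.0084 0.114 ]]
234 75
```

View pics/v15.png

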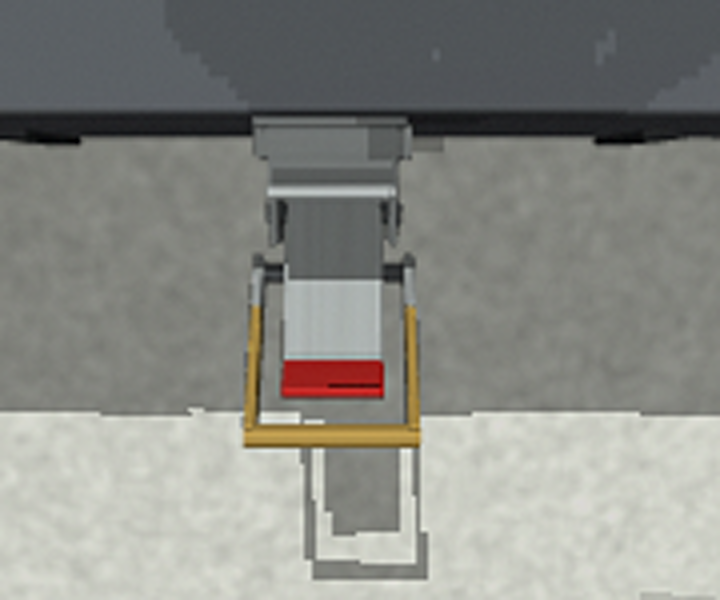

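The view shows the claw's brass bar at about (317,184), the red lever tab at (317,170) and the keeper's lip at (316,122). All three are within 1–2 px of the positions computed from the case pose. Sweep the bar over.

```bash
python3 -m inch '{"linear":[[0,-0.12,-0.02],[0.2,-0.21,-0.045],[0.5,-0.21,-0.045],[0.8,-0.21,-0.045],[1,-0.21,-0.045],[1,-0.21,-0.045],[1,-0.21,-0.045],[1,-0.21,-0.045]],"rotation":[[0,0,0],[0,0,0],[0,0,0],[0,0,0],[0,0,0],[0,0,0],[0,0,0],[0,0,0]],"gripper":[0,0,0,0,0,0,0,0]}'
python3 - <<'E'
from h import *
print(r.observe()['tcp_pos'],r.observe()['wrist_force'])
E
```

```text
clock: 39.52
tcp_pos: [0.5846, -0.0382, 0.1097]
orientation: [0.708, -0.009, 0.706, 0.009]
wrist_force: [-0.1, -0.6, -0.2]
opening: 0.0
[ 0.58460381 -0.03816342  0.10974685] [-0.12387855 -0.58186479 -0.18541071]
```

```bash
python3 -m inch '{"linear":[[0.02,0.06,-0.01],[0.02,0.12,-0.01],[0.02,0.17,-0.01],[0.015,0.22,-0.01],[0.0,0.27,-0.01],[-0.01,0.32,-0.01],[-0.02,0.37,-0.01],[-0.03,0.42,-0.01]],"rotation":[[0,0,0],[0,0,0],[0,0,0],[0,0,0],[0,0,0],[0,0,0],[0,0,0],[0,0,0]],"gripper":[0,0,0,0,0,0,0,0]}'
python3 - <<'E'
from h import *
st=r.observe(); im=imaging.capture('wrist'); c=cam('wrist',st); cv2.imwrite('pics/w17.png',im); print(st['tcp_pos'],st['wrist_force'])
for k in blobs(mask(im,(15,90,60),(32,255,255)),10): print('brass',cv2.boundingRect(k),plane(c,[cv2.minAreaRect(k)[0]],.14).round(4))
for p in((.583,.0297,.1406),(.583,.0625,.129),(.583,-.005,.1275)): print(proj(c,[p]).round(0))
E
```

```text
clock: 40.18
tcp_pos: [0.5814, 0.0129, 0.1116]
orientation: [0.707, -0.008, 0.707, 0.009]
wrist_force: [0.7, 0.1, 2.3]
opening: -0.0003
[0.58141158 0.01291996 0.11155597] [0.68704761 0.07649113 2.3455793 ]
brass (285, 193, 79, 37) [[0.5824 0.0378 0.14  ]]
[[325. 227.]]
[[326. 158.]]
[[323. 274.]]
```

The bar is riding up ahead of the finger, at about y=0.028. Push it on past the top.

```bash
python3 -m inch '{"linear":[[-0.02,0.05,0],[-0.04,0.09,0],[-0.05,0.13,0],[-0.06,0.17,0],[-0.06,0.19,0],[-0.06,0.19,0],[-0.06,0.19,0]],"rotation":[[0,0,0],[0,0,0],[0,0,0],[0,0,0],[0,0,0],[0,0,0],[0,0,0]],"gripper":[0,0,0,0,0,0,0]}'
python3 -m inch '{"linear":[[-0.05,-0.02,0],[-0.2,-0.1,0],[-0.5,-0.2,0],[-0.8,-0.3,0],[-0.9,-0.3,0],[-0.9,-0.3,0]],"rotation":[[0,0,0],[0,0,0],[0,0,0],[0,0,0],[0,0,0],[0,0,0]],"gripper":[0,0,0,0,0,0]}'
python3 - <<'E'
from h import *
st=r.observe(); im=imaging.capture('wrist'); c=cam('wrist',st); cv2.imwrite('pics/w18.png',im); print(st['tcp_pos'],st['wrist_force'])
for k in blobs(mask(im,(15,90,60),(32,255,255)),10): print('brass',cv2.boundingRect(k))
for k in blobs(mask(im,(0,150,80),(4,255,255)),10): print('red',cv2.boundingRect(k),cv2.minAreaRect(k)[0])
for n,p in(('top',(.583,.0297,.1406)),('lean',(.583,.0625,.129)),('start',(.583,-.005,.1275)),('pin',(.583,.0297,.0881)),('tab',(.583,.001,.114)),('lidedge',(.583,.0655,.145))): print(n,proj(c,[p]).round(0))
E
```

```text
clock: 40.82
tcp_pos: [0.5807, 0.035, 0.1184]
orientation: [0.707, -0.009, 0.707, 0.009]
wrist_force: [0.0, -0.5, -0.9]
opening: -0.0
clock: 41.32
tcp_pos: [0.5828, -0.002, 0.2307]
orientation: [0.709, -0.008, 0.705, 0.008]
wrist_force: [-0.0, 0.2, 0.8]
opening: -0.0001
[ 0.58279914 -0.00204593  0.23070046] [-0.00228815  0.1629998   0.7899978 ]
brass (302, 164, 38, 35)
red (310, 175, 22, 11) (320.5, 180.0)
top [[321. 161.]]
lean [[322. 124.]]
start [[321. 195.]]
pin [[321. 154.]]
tab [[321. 186.]]
lidedge [[322. 120.]]
```

The brass is back at rows 164–199, its starting place, so the bar fell back. I repeat it with the tip kept lower and check before withdrawing.

```bash
python3 -m inch '{"linear":[[0,-0.2,0],[0,-0.32,0],[0.2,-0.32,0],[0.5,-0.32,0],[0.8,-0.32,0],[1,-0.32,0],[1,-0.32,0],[1,-0.32,0]],"rotation":[[0,0,0],[0,0,0],[0,0,0],[0,0,0],[0,0,0],[0,0,0],[0,0,0],[0,0,0]],"gripper":[0,0,0,0,0,0,0,0]}'
python3 -m inch '{"linear":[[0.03,0.06,0],[0.03,0.12,0],[0.03,0.17,0],[0.03,0.22,0],[0.02,0.27,0],[0.01,0.32,0],[0.0,0.37,0],[-0.01,0.42,0]],"rotation":[[0,0,0],[0,0,0],[0,0,0],[0,0,0],[0,0,0],[0,0,0],[0,0,0],[0,0,0]],"gripper":[0,0,0,0,0,0,0,0]}'
cat >> h.py <<'E'
def brass(save=None):
    st=r.observe(); im=imaging.capture('wrist'); c=cam('wrist',st); print(st['tcp_pos'].round(4),st['wrist_force'].round(1))
    if save: cv2.imwrite(save,im)
    for k in blobs(mask(im,(15,90,60),(32,255,255)),10): print('brass',cv2.boundingRect(k))
    for k in blobs(mask(im,(0,150,80),(4,255,255)),10): print('red',cv2.boundingRect(k))
    for n,p in(('top',(.583,.0297,.1406)),('lean',(.583,.0625,.129)),('start',(.583,-.005,.1275)),('tab',(.583,.001,.114))): print(n,proj(c,[p]).round(0)[0],end=' ')
    print()
E
python3 -c "from h import *; brass('pics/w19.png')"
python3 -m inch '{"linear":[[-0.01,0.04,0],[-0.02,0.07,0],[-0.02,0.1,0],[-0.02,0.1,0]],"rotation":[[0,0,0],[0,0,0],[0,0,0],[0,0,0]],"gripper":[0,0,0,0]}'
python3 -c "from h import *; brass('pics/w20.png')"
```

```text
clock: 42.03
tcp_pos: [0.582, -0.0396, 0.1055]
orientation: [0.706, -0.008, 0.708, 0.009]
wrist_force: [0.6, 0.2, 1.8]
opening: 0.0001
clock: 42.7
tcp_pos: [0.5814, 0.0116, 0.1081]
orientation: [0.707, -0.009, 0.707, 0.009]
wrist_force: [-0.1, -1.5, 0.2]
opening: -0.0001
[0.5814 0.0116 0.1081] [-0.1 -1.5  0.2]
brass (349, 210, 5, 51)
brass (294, 210, 5, 37)
red (306, 226, 35, 11)
top [325. 227.] lean [326. 156.] start [323. 276.] tab [323. 255.] 
clock: 43.08
tcp_pos: [0.5811, 0.0235, 0.1102]
orientation: [0.707, -0.009, 0.707, 0.009]
wrist_force: [0.6, 0.3, -0.1]
opening: 0.0
[0.5811 0.0235 0.1102] [ 0.6  0.3 -0.1]
brass (348, 224, 5, 34)
brass (295, 224, 4, 18)
top [325. 247.] lean [326. 179.] start [323. 291.] tab [323. 270.]
```

The bar is under the finger, and the red tab moved, so the lever has dropped somewhat. I retreat upward and work out both angles from the pixel rows.

```bash
python3 -m inch '{"linear":[[-0.2,0,0],[-0.5,-0.1,0],[-0.8,-0.2,0.01],[-1,-0.21,0.01],[-1,-0.21,0.01],[-1,-0.21,0.01]],"rotation":[[0,0,0],[0,0,0],[0,0,0],[0,0,0],[0,0,0],[0,0,0]],"gripper":[0,0,0,0,0,0]}'
cat >> h.py <<'E'
PIV=np.array([.0435,.080]); XL=.583
dirv=lambda f: np.array([-np.sin(f),-np.cos(f)])
def latch(im=None,st=None,dy=.0013):
    "lever and claw angles from the rows of the red tab and the brass bar (wrist view)"
    if im is None: st=r.observe(); im=imaging.capture('wrist')
    c=cam('wrist',st); P3=lambda p:(XL,p[0]+dy,p[1])
    R_=[cv2.boundingRect(k) for k in blobs(mask(im,(0,150,80),(4,255,255)),10)]
    B=[cv2.boundingRect(k) for k in blobs(mask(im,(15,90,60),(32,255,255)),10)]
    B=[b for b in B if 260<b[0]<400]; print('red',R_,'brass',B)
    g=np.arange(0,4.2,.01)
    if R_:
        v=max(R_,key=lambda b:b[2]*b[3]); v=v[1]+v[3]/2
        rows=np.array([proj(c,[P3(PIV+.054*dirv(f)+.004*np.array([-np.cos(f),np.sin(f)]))])[0,1] for f in g])
        s=np.where(np.diff(np.sign(rows-v)))[0]; print('lever candidates',g[s].round(2))
        for f in g[s]:
            pin=PIV+.016*dirv(f); b=[b for b in B if b[2]>25]
            if b:
                for vb,nm in((b[0][1]+b[0][3]-2,'bar at bottom row'),(b[0][1]+2,'bar at top row')):
                    rb=np.array([proj(c,[P3(pin+.0525*dirv(q))])[0,1] for q in g]); t=np.where(np.diff(np.sign(rb-vb)))[0]
                    wd=[round(float(np.ptp(proj(c,[(XL-.0215,pin[0]+dy+.0525*dirv(q)[0],pin[1]+.0525*dirv(q)[1]),(XL+.0215,pin[0]+dy+.0525*dirv(q)[0],pin[1]+.0525*dirv(q)[1])])[:,0])),1) for q in g[t]]
                    print(' ',nm,'claw',g[t].round(2),'bar yz',[(pin+.0525*dirv(q)).round(4).tolist() for q in g[t]],'width px',wd)
E
python3 - <<'E'
from h import *
st=r.observe(); im=imaging.capture('wrist'); cv2.imwrite('pics/w21.png',im); print(st['tcp_pos']); latch(im,st)
st0=dict(st); st0['tcp_pos']=np.array([.58822707,-.01245991,.22676481]); print('before'); latch(cv2.imread('pics/w16.png'),st0)
st0['tcp_pos']=np.array([.58279914,-.00204593,.23070046]); print('after 1st'); latch(cv2.imread('pics/w18.png'),st0)
E
```

```text
clock: 43.63
tcp_pos: [0.5832, -0.0026, 0.2312]
orientation: [0.708, -0.008, 0.706, 0.008]
wrist_force: [-0.2, 0.1, -1.2]
opening: 0.0001
[ 0.58322659 -0.0026131   0.23118726]
red [(310, 175, 23, 11)] brass [(303, 163, 37, 36)]
lever candidates [1.13 2.28]
  bar at bottom row claw [1.66 2.03] bar yz [[-0.0233, 0.0779], [-0.018, 0.0964]] width px [36.7, 39.1]
  bar at top row claw [0.45 3.  ] bar yz [[0.0062, 0.0259], [0.0216, 0.1251]] width px [32.5, 44.7]
  bar at bottom row claw [1.48 2.2 ] bar yz [[-0.0209, 0.0857], [-0.0111, 0.1213]] width px [37.7, 42.7]
  bar at top row claw [0.44 3.01] bar yz [[0.009, 0.0429], [0.0245, 0.1425]] width px [34.1, 47.8]
before
red [(304, 165, 26, 9)] brass [(295, 152, 44, 35)]
lever candidates [1.   2.34]
  bar at bottom row claw [1.38 2.21] bar yz [[-0.0215, 0.0614], [-0.0121, 0.1027]] width px [35.8, 41.0]
  bar at top row claw [0.37 3.  ] bar yz [[0.0111, 0.0224], [0.0226, 0.1233]] width px [32.9, 45.6]
  bar at bottom row claw [1.27 2.32] bar yz [[-0.0181, 0.0756], [-0.0064, 0.1269]] width px [37.4, 44.9]
  bar at top row claw [0.36 3.01] bar yz [[0.0135, 0.042], [0.0251, 0.1432]] width px [34.8, 49.4]
after 1st
red [(310, 175, 22, 11)] brass [(302, 164, 38, 35)]
lever candidates [1.11 2.3 ]
  bar at bottom row claw [1.61 2.07] bar yz [[-0.0233, 0.0749], [-0.0169, 0.098]] width px [36.4, 39.3]
  bar at top row claw [0.46 2.99] bar yz [[0.0059, 0.0258], [0.0212, 0.1248]] width px [32.5, 44.7]
  bar at bottom row claw [1.45 2.23] bar yz [[-0.0205, 0.0843], [-0.0099, 0.1228]] width px [37.6, 43.0]
  bar at top row claw [0.45 3.  ] bar yz [[0.0087, 0.0434], [0.0242, 0.1426]] width px [34.1, 47.9]
```

```bash
python3 - <<'E'
from h import *
st=dict(r.observe())
st['tcp_pos']=np.array([.58141158,.01291996,.11155597]); im=cv2.imread('pics/w17.png'); latch(im,st)
c=cam('wrist',st)
m=mask(im,(15,90,60),(32,255,255)); 
for v in range(190,234,3): u=np.where(m[v,270:380])[0]; print(v,(u.min()+270,u.max()+270,len(u)) if len(u) else None,end=' ')
for p in ((.0297,.1406),(.02,.1397),(.01,.137)): print(p,proj(c,[(.5615,*p),(.6045,*p)]).round(0).tolist())
# fingertip silhouette at present shut state: first dark row in columns near centre
print('present'); im=cv2.imread('pics/w21.png'); g=cv2.cvtColor(im,cv2.COLOR_BGR2GRAY)
print([ (u,g[215:245:2,u].tolist()) for u in (310,316,321,326,332)])
E
```

```text
red [(335, 230, 6, 7)] brass [(285, 193, 79, 37)]
lever candidates [1.19 2.61]
  bar at bottom row claw [0.9  3.01] bar yz [[-0.0125, 0.0414], [0.0218, 0.1261]] width px [48.6, 77.3]
  bar at top row claw [0.3  3.37] bar yz [[0.0131, 0.0239], [0.0405, 0.1252]] width px [46.7, 79.5]
  bar at bottom row claw [0.87 3.03] bar yz [[-0.0047, 0.0599], [0.0295, 0.146]] width px [52.9, 89.7]
  bar at top row claw [0.33 3.34] bar yz [[0.0184, 0.0441], [0.0457, 0.1453]] width px [50.9, 92.3]
190 None 193 (np.int64(292), np.int64(354), 9) 196 (np.int64(291), np.int64(355), 9) 199 (np.int64(291), np.int64(356), 10) 202 (np.int64(290), np.int64(357), 12) 205 (np.int64(289), np.int64(358), 12) 208 (np.int64(288), np.int64(358), 11) 211 (np.int64(288), np.int64(359), 12) 214 (np.int64(287), np.int64(360), 12) 217 (np.int64(286), np.int64(361), 13) 220 (np.int64(285), np.int64(362), 78) 223 (np.int64(285), np.int64(363), 79) 226 (np.int64(285), np.int64(362), 78) 229 (np.int64(285), np.int64(362), 53) 232 None (0.0297, 0.1406) [[282.0, 226.0], [368.0, 228.0]]
(0.02, 0.1397) [[282.0, 243.0], [366.0, 245.0]]
(0.01, 0.137) [[283.0, 258.0], [364.0, 260.0]]
present
[(310, [211, 197, 203, 212, 208, 203, 217, 105, 103, 99, 99, 101, 100, 101, 101]), (316, [131, 122, 203, 206, 205, 198, 211, 102, 101, 101, 101, 101, 102, 102, 102]), (321, [130, 125, 213, 201, 202, 210, 218, 15, 19, 22, 18, 21, 20, 20, 21]), (326, [132, 124, 209, 206, 215, 202, 211, 101, 102, 103, 103, 103, 102, 102, 102]), (332, [129, 124, 210, 210, 196, 211, 215, 102, 101, 102, 101, 100, 100, 102, 100])]
```

The lever had already been pushed down to about 1.2 rad during the first sweep. From there the lip would block the bar. Better plan: grip the claw across its bar ends (43 mm), which are along the jaw direction, and carry the bar up and over the keeper. That pulls the lever up with it. Locate the bar now.

```bash
python3 - <<'E'
from h import *
def fit(im,st,vr,vb,wb):
    c=cam('wrist',st)
    for f in np.arange(.9,2.5,.1):
        red=PIV+.054*dirv(f)+.004*np.array([-np.cos(f),np.sin(f)]); bar=PIV+.016*dirv(f)+.0525*dirv(f+.32)
        P=lambda p,x=XL:(x,p[0]+.0013,p[1])
        a=proj(c,[P(red),P(bar),P(bar,XL-.0215),P(bar,XL+.0215)])
        print(round(f,2),'red',round(a[0,1]-vr,1),'bar',round(a[1,1]-vb,1),'w',round(a[3,0]-a[2,0]-wb,1),bar.round(4))
st=dict(r.observe()); fit(None,st,180.5,196.5,37); 
im=cv2.imread('pics/w21.png'); m=mask(im,(15,90,60),(32,255,255))
for v in range(160,202,3): u=np.where(m[v,290:350])[0]; print(v,(u.min()+290,u.max()+290,len(u)) if len(u) else None,end=' ')
cv2.imwrite('pics/v16.png',cv2.resize(im[100:230,240:400],(740,600),interpolation=2))
E
```

```text
0.9 red -6.2 bar -8.4 w -2.6 [-0.0183  0.052 ]
1.0 red -3.2 bar -5.2 w -2.1 [-0.0208  0.0583]
1.1 red -0.5 bar -2.4 w -1.5 [-0.0227  0.0649]
1.2 red 1.9 bar 0.1 w -0.8 [-0.0238  0.0715]
1.3 red 4.0 bar 2.1 w -0.1 [-0.0244  0.0783]
1.4 red 5.7 bar 3.6 w 0.7 [-0.0242  0.0851]
1.5 red 7.0 bar 4.5 w 1.5 [-0.0233  0.0918]
1.6 red 7.9 bar 4.9 w 2.4 [-0.0218  0.0984]
1.7 red 8.4 bar 4.7 w 3.3 [-0.0197  0.1049]
1.8 red 8.3 bar 3.9 w 4.2 [-0.0169  0.111 ]
1.9 red 7.8 bar 2.3 w 5.2 [-0.0135  0.1169]
2.0 red 6.7 bar 0.0 w 6.1 [-0.0095  0.1224]
2.1 red 5.1 bar -3.0 w 7.1 [-0.005   0.1275]
2.2 red 2.9 bar -6.8 w 8.1 [-0.      0.1321]
2.3 red 0.2 bar -11.4 w 9.0 [0.0054 0.1362]
2.4 red -3.1 bar -16.6 w 9.9 [0.0112 0.1397]
160 None 163 (np.int64(304), np.int64(339), 2) 166 (np.int64(303), np.int64(339), 4) 169 (np.int64(303), np.int64(339), 4) 172 (np.int64(303), np.int64(339), 4) 175 (np.int64(303), np.int64(339), 4) 178 (np.int64(303), np.int64(339), 4) 181 (np.int64(303), np.int64(339), 4) 184 (np.int64(303), np.int64(339), 4) 187 (np.int64(303), np.int64(339), 4) 190 (np.int64(303), np.int64(339), 4) 193 (np.int64(303), np.int64(339), 4) 196 (np.int64(303), np.int64(339), 37) 199 None
```

The best fit puts the lever at about 1.2 rad and the bar at (y,z) ≈ (-0.024, 0.0715), x≈0.583. Go down open around the bar ends and close lightly.

```bash
python3 -m inch '{"linear":[[0,-0.12,0],[0.1,-0.228,0],[0.4,-0.228,0],[0.7,-0.228,0],[0.8,-0.228,0],[0.8,-0.228,0]],"rotation":[[0,0,0],[0,0,0],[0,0,0],[0,0,0],[0,0,0],[0,0,0]],"gripper":[0.68,0.68,0.68,0.68,0.68,0.68]}' 25
python3 -m inch '{"linear":[[0.15,0,0],[0.3,0,0],[0.45,0,0],[0.6,0,0],[0.7,0,0],[0.75,0,0],[0.75,0,0],[0.75,0,0]],"rotation":[[0,0,0],[0,0,0],[0,0,0],[0,0,0],[0,0,0],[0,0,0],[0,0,0],[0,0,0]],"gripper":[0.68,0.68,0.68,0.68,0.68,0.68,0.68,0.68]}'
python3 - <<'E'
from h import *
brass('pics/w22.png'); print(r.observe()['opening'])
E
```

```text
clock: 44.18
tcp_pos: [0.5816, -0.0302, 0.1299]
orientation: [0.704, -0.008, 0.71, 0.009]
wrist_force: [0.4, 1.0, 0.7]
opening: 0.0581
clock: 44.85
tcp_pos: [0.5841, -0.0297, 0.0451]
orientation: [0.707, -0.009, 0.707, 0.008]
wrist_force: [-0.9, -0.2, 0.9]
opening: 0.0584
[ 0.5841 -0.0297  0.0451] [-0.9 -0.2  0.9]
brass (274, 167, 94, 85)
red (294, 194, 54, 26)
top [322. 161.] lean [325.  15.] start [319. 268.] tab [319. 232.] 
0.0582933288238792
```

```bash
python3 - <<'E'
from h import *
st=r.observe(); c=cam('wrist',st); im=cv2.imread('pics/w22.png'); m=mask(im,(15,90,60),(32,255,255))
for v in range(170,254,6): u=np.where(m[v,260:390])[0]; print(v,(u.min()+260,u.max()+260,len(u)),end=' ')
print()
for v,w in((245,94),(246,92)):
    v3=rays(c,[(321,v)])[0]; print((c[3]+v3*(.043*c[0][0,0]/w)).round(4))
print('plane z.0715',plane(c,[(274,245),(368,245)],.0715))
E
```

```text
170 (np.int64(274), np.int64(367), 13) 176 (np.int64(274), np.int64(367), 13) 182 (np.int64(274), np.int64(367), 13) 188 (np.int64(274), np.int64(367), 14) 194 (np.int64(274), np.int64(367), 14) 200 (np.int64(275), np.int64(366), 13) 206 (np.int64(275), np.int64(366), 12) 212 (np.int64(275), np.int64(366), 12) 218 (np.int64(275), np.int64(366), 12) 224 (np.int64(275), np.int64(366), 13) 230 (np.int64(275), np.int64(366), 14) 236 (np.int64(275), np.int64(366), 14) 242 (np.int64(276), np.int64(366), 91) 248 (np.int64(276), np.int64(365), 90) 
[ 0.584  -0.0168  0.0872]
[ 0.584  -0.0184  0.0848]
plane z.0715 [[ 0.55975714 -0.0248986   0.0715    ]
 [ 0.60864496 -0.02374552  0.0715    ]]
```

The bar is about 10 mm higher than the fit said, at roughly (-0.020, 0.082). Adjust and grip.

```bash
python3 -m inch '{"linear":[[-0.03,0.02,-0.005],[-0.06,0.033,-0.008],[-0.06,0.033,-0.008],[-0.06,0.033,-0.008]],"rotation":[[0,0,0],[0,0,0],[0,0,0],[0,0,0]],"gripper":[0.68,0.68,0.68,0.68]}' 25
python3 -m inch '{"linear":[[0,0,0],[0,0,0],[0,0,0],[0,0,0],[0,0,0]],"rotation":[[0,0,0],[0,0,0],[0,0,0],[0,0,0],[0,0,0]],"gripper":[0.4,0.4,0.4,0.4,0.4]}'
python3 - <<'E'
from h import *
brass('pics/w23.png'); print(r.observe()['opening'])
E
```

```text
clock: 45.23
tcp_pos: [0.5828, -0.0255, 0.0521]
orientation: [0.707, -0.009, 0.707, 0.009]
wrist_force: [-0.5, -0.6, -0.5]
opening: 0.058
clock: 45.65
tcp_pos: [0.5828, -0.0258, 0.0514]
orientation: [0.707, -0.008, 0.707, 0.008]
wrist_force: [3.1, -1.8, 0.1]
opening: 0.0421
[ 0.5828 -0.0258  0.0514] [ 3.1 -1.8  0.1]
brass (279, 172, 89, 81)
red (298, 198, 51, 25)
top [326. 173.] lean [329.  41.] start [323. 269.] tab [323. 236.] 
0.04180411758922101
```

```bash
python3 -m inch '{"linear":[[-0.1,0.02,0],[-0.2,0.044,0],[-0.3,0.127,0],[-0.39,0.21,0],[-0.44,0.31,0],[-0.48,0.41,0],[-0.48,0.41,0],[-0.48,0.41,0]],"rotation":[[0,0,0],[0,0,0],[0,0,0],[0,0,0],[0,0,0],[0,0,0],[0,0,0],[0,0,0]],"gripper":[0.4,0.4,0.4,0.4,0.4,0.4,0.4,0.4]}' 35
python3 - <<'E'
from h import *
brass('pics/w24.png'); print(r.observe()['opening'])
st=r.observe();c=cam('wrist',st); im=cv2.imread('pics/w24.png'); m=mask(im,(15,90,60),(32,255,255))
for v in range(150,270,4):
    u=np.where(m[v,260:390])[0]
    if len(u): print(v,(u.min()+260,u.max()+260,len(u)),end=' ')
E
```

```text
clock: 46.37
tcp_pos: [0.5815, 0.0236, 0.1091]
orientation: [0.707, -0.009, 0.707, 0.009]
wrist_force: [4.1, -2.3, 2.8]
opening: 0.0419
[0.5815 0.0236 0.1091] [ 4.1 -2.3  2.8]
brass (281, 212, 82, 40)
red (303, 252, 41, 15)
top [324. 249.] lean [326. 180.] start [322. 293.] tab [322. 271.] 
0.04166655578906111
214 (np.int64(290), np.int64(356), 9) 218 (np.int64(289), np.int64(357), 12) 222 (np.int64(288), np.int64(358), 13) 226 (np.int64(286), np.int64(359), 14) 230 (np.int64(285), np.int64(359), 13) 234 (np.int64(284), np.int64(360), 12) 238 (np.int64(283), np.int64(362), 13) 242 (np.int64(282), np.int64(362), 81) 246 (np.int64(281), np.int64(362), 82) 250 (np.int64(282), np.int64(362), 81)
```

The bar is up at the top of its arc, at about (0.030, 0.138), still gripped, and the lever has come up too. Go over the lip and measure before lowering.

```bash
python3 -m inch '{"linear":[[-0.01,0.05,0.005],[-0.01,0.1,0.01],[0.0,0.15,0.01],[0.02,0.19,0.01],[0.03,0.22,0.01],[0.03,0.22,0.01],[0.03,0.22,0.01]],"rotation":[[0,0,0],[0,0,0],[0,0,0],[0,0,0],[0,0,0],[0,0,0],[0,0,0]],"gripper":[0.4,0.4,0.4,0.4,0.4,0.4,0.4]}' 35
python3 - <<'E'
from h import *
brass('pics/w25.png'); st=r.observe(); print(st['opening']);c=cam('wrist',st); im=cv2.imread('pics/w25.png'); m=mask(im,(15,90,60),(32,255,255))
rows=[]
for v in range(150,275):
    u=np.where(m[v,260:390])[0]
    if len(u)>60: rows.append((v,u.max()-u.min()+1))
rows=np.array(rows); v=rows[:,0].mean(); w=rows[:,1].mean(); print('bar row',v,'w',w,(c[3]+rays(c,[(322,v)])[0]*(.043*c[0][0,0]/w)).round(4), 'on z .134',plane(c,[(322,v)],.134))
print('lip/keeper proj',proj(c,[(.583,.0495,.123),(.583,.054,.119),(.583,.0655,.145)]).round(0).tolist())
E
```

```text
clock: 47.0
tcp_pos: [0.5817, 0.05, 0.1051]
orientation: [0.707, -0.009, 0.707, 0.009]
wrist_force: [0.1, -3.1, 0.7]
opening: 0.0416
[0.5817 0.05   0.1051] [ 0.1 -3.1  0.7]
brass (281, 240, 82, 15)
red (303, 287, 39, 19)
top [322. 299.] lean [324. 231.] start [321. 335.] tab [321. 312.] 
0.041702941547858745
bar row 247.0 w 81.0 [0.5823 0.053  0.1288] on z .134 [[0.58221743 0.05555233 0.134     ]]
lip/keeper proj [[323.0, 248.0], [323.0, 238.0], [324.0, 238.0]]
```

```bash
python3 -m inch '{"linear":[[0.0,0.015,0],[0.03,0.02,0],[0.06,0.02,0],[0.08,0.02,0],[0.08,0.02,0],[0.08,0.02,0]],"rotation":[[0,0,0],[0,0,0],[0,0,0],[0,0,0],[0,0,0],[0,0,0]],"gripper":[0.4,0.4,0.4,0.4,0.4,0.4]}' 35
python3 -c "from h import *; brass('pics/w26.png')"
```

```text
clock: 47.55
tcp_pos: [0.5818, 0.053, 0.0955]
orientation: [0.707, -0.008, 0.707, 0.009]
wrist_force: [0.6, 4.3, -0.9]
opening: 0.0419
[0.5818 0.053  0.0955] [ 0.6  4.3 -0.9]
brass (281, 245, 82, 12)
red (304, 289, 36, 18)
top [322. 317.] lean [324. 244.] start [320. 352.] tab [321. 326.]
```

```bash
python3 - <<'E'
from h import *
st=r.observe();c=cam('wrist',st)
for z in(.119,.122,.126,.130): print(z,plane(c,[(322,251)],z)[0].round(4),'w',round(float(np.ptp(proj(c,[(.5615,plane(c,[(322,251)],z)[0,1],z),(.6045,plane(c,[(322,251)],z)[0,1],z)])[:,0])),1))
im=cv2.imread('pics/w26.png'); m=mask(im,(15,90,60),(32,255,255))
for v in range(243,260,2):
    u=np.where(m[v,260:390])[0]
    if len(u): print(v,(u.min()+260,u.max()+260,len(u)),end=' ')
cv2.imwrite('pics/v16.png',cv2.resize(im[170:330,230:410],(720,600),interpolation=2))
E
```

```text
0.119 [0.5824 0.0536 0.119 ] w 80.5
0.122 [0.5824 0.0552 0.122 ] w 82.4
0.126 [0.5823 0.0572 0.126 ] w 85.0
0.13 [0.5823 0.0592 0.13  ] w 87.7
245 (np.int64(282), np.int64(362), 81) 247 (np.int64(281), np.int64(362), 82) 249 (np.int64(282), np.int64(362), 81) 251 (np.int64(282), np.int64(361), 80) 253 (np.int64(282), np.int64(361), 10) 255 (np.int64(286), np.int64(357), 14)
```

View pics/v16.png

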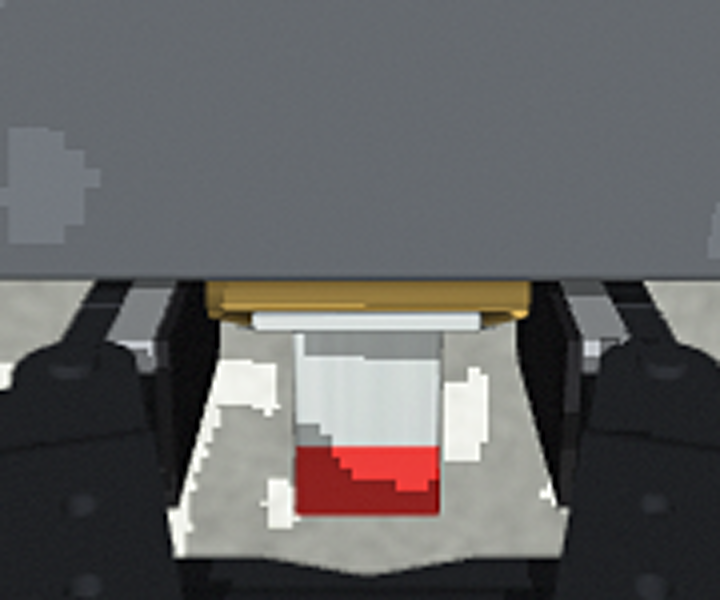

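The last view shows the brass bar sitting behind the white lip, against the lid, with the lever (red tab) still out. It is hooked. Release, hold for a moment, withdraw up and outward, then tilt the tool so that the gripper's body stays clear of the keeper while pushing the lever.

```bash
python3 -m inch '{"linear":[[0,0,0],[0,0,0],[0,0,0],[0,0,0],[0,0,0]],"rotation":[[0,0,0],[0,0,0],[0,0,0],[0,0,0],[0,0,0]],"gripper":[0.62,0.62,0.62,0.62,0.62]}'
python3 -m inch '{"linear":[[-0.1,0,0],[-0.3,0,0],[-0.5,0,0],[-0.7,-0.1,0],[-0.9,-0.4,0],[-1,-0.8,0],[-1,-0.9,0],[-1,-0.9,0]],"rotation":[[0,0,0],[0,0,0],[0,0,0],[0,0,0],[0,0,0],[0,0,0],[0,0,0],[0,0,0]],"gripper":[0.62,0.62,0.62,0.62,0.4,0,0,0]}'
python3 -m inch '{"linear":[[0,-0.1,0],[0,-0.2,0],[0,-0.3,0],[0,-0.3,0]],"rotation":[[0,0,0],[0,0,0],[0,0,0],[0,0,0]],"gripper":[0,0,0,0]}'
python3 - <<'E'
from h import *
brass('pics/w27.png'); st=r.observe(); c=cam('wrist',st); print(st['joint_pos'].round(3))
print('bar in keeper',proj(c,[(.583,.0555,.120),(.583,.0495,.123)]).round(0).tolist())
for f in(2.1,1.9,1.7,1.5,1.3,1.1,.9): print(f,proj(c,[(.583,*(PIV+.054*dirv(f)+.004*np.array([-np.cos(f),np.sin(f)])))]).round(0)[0],end=' ')
E
```

```text
clock: 48.02
tcp_pos: [0.5818, 0.0523, 0.0957]
orientation: [0.707, -0.008, 0.707, 0.008]
wrist_force: [0.2, -0.1, 0.1]
opening: 0.0531
clock: 48.68
tcp_pos: [0.5846, -0.0595, 0.2179]
orientation: [0.708, -0.008, 0.706, 0.007]
wrist_force: [0.9, -0.5, 0.0]
opening: 0.005
clock: 49.02
tcp_pos: [0.5852, -0.0934, 0.2156]
orientation: [0.707, -0.008, 0.707, 0.008]
wrist_force: [-0.0, -1.0, -0.3]
opening: -0.0
[ 0.5852 -0.0934  0.2156] [-0.  -1.  -0.3]
brass (117, 276, 20, 46)
brass (295, 7, 54, 28)
red (309, 90, 26, 11)
top [322.  45.] lean [323.   3.] start [321.  95.] tab [321.  89.] 
[-0.218  0.395  1.393 -0.     1.354 -0.241]
bar in keeper [[323.0, 18.0], [322.0, 25.0]]
2.1 [321.  93.] 1.9 [321. 100.] 1.7 [321. 104.] 1.5 [321. 106.] 1.3 [321. 105.] 1.1 [321. 103.] 0.9 [321.  98.]
```

The bar is still in the keeper (its row is about 12, between the model rows for "in keeper", 18, and "leaning", 3). The lever is at about 1.9. Tilt the tool 45° about the jaw axis.

```bash
python3 -m inch '{"linear":[[0,0,0],[0,0,0],[0,0,0],[0,0,0],[0,0,0],[0,0,0],[0,0,0],[0,0,0]],"rotation":[[0,0,0.02],[0,0,0.04],[0,0,0.06],[0,0,0.08],[0,0,0.1],[0,0,0.12],[0,0,0.125],[0,0,0.125]],"gripper":[0,0,0,0,0,0,0,0]}' 60
python3 -m inch '{"linear":[[0,0,0],[0,0,0],[0,0,0]],"rotation":[[0,0,0],[0,0,0],[0,0,0]],"gripper":[0,0,0]}'
python3 - <<'E'
from h import *
st=r.observe(); print(st['tcp_pos'],st['joint_pos'].round(3)); A=Rt(st); print(A.round(3))
for g in((.583,.016,.125),(.583,.016,.116),(.583,.0161,.0956)): print(delta(g,None,st)[0])
E
```

```text
clock: 49.73
tcp_pos: [0.5849, -0.0922, 0.2139]
orientation: [0.649, 0.265, 0.657, 0.279]
wrist_force: [-0.8, 0.6, -1.0]
opening: -0.0001
clock: 49.98
tcp_pos: [0.5855, -0.0908, 0.2165]
orientation: [0.65, 0.261, 0.656, 0.278]
wrist_force: [0.7, -0.2, -0.3]
opening: 0.0001
[ 0.58550252 -0.09082215  0.2165064 ] [-0.492  0.587  1.288  0.667  1.691 -0.583]
[[-0.017 -0.019  1.   ]
 [ 0.706  0.708  0.025]
 [-0.708  0.706  0.001]]
[1.1687e+00 9.2600e-02 8.0000e-04]
[1.2218e+00 3.9700e-02 7.0000e-04]
[ 1.3428e+00 -7.9700e-02  5.0000e-04]
```

```bash
python3 -m inch '{"linear":[[0.25,0.02,0],[0.5,0.04,0],[0.6,0.05,0],[0.6,0.05,0]],"rotation":[[0,0,0],[0,0,0],[0,0,0],[0,0,0]],"gripper":[0,0,0,0]}'
python3 -m inch '{"linear":[[0.2,0.02,0],[0.4,0.03,0],[0.57,0.043,0],[0.57,0.043,0],[0.57,0.043,0],[0.57,0.043,0]],"rotation":[[0,0,0],[0,0,0],[0,0,0],[0,0,0],[0,0,0],[0,0,0]],"gripper":[0,0,0,0,0,0]}'
python3 - <<'E'
from h import *
brass('pics/w28.png'); st=r.observe(); print(delta((.583,.016,.125),None,st))
E
```

```text
clock: 50.32
tcp_pos: [0.5833, -0.0341, 0.1681]
orientation: [0.649, 0.262, 0.657, 0.279]
wrist_force: [0.4, 0.2, 0.6]
opening: 0.0001
clock: 50.82
tcp_pos: [0.5835, 0.0144, 0.1258]
orientation: [0.651, 0.262, 0.656, 0.278]
wrist_force: [-0.0, -0.6, -0.2]
opening: -0.0
[0.5835 0.0144 0.1258] [-0.  -0.6 -0.2]
brass (290, 173, 61, 51)
brass (48, 0, 89, 11)
top [321. 200.] lean [322. 166.] start [319. 264.] tab [320. 260.] 
(array([ 0.0144,  0.0056, -0.0035]), array([0., 0., 0.]))
```

Brass is at rows 173–224, so the bar is up by the keeper. Press the lever down along its arc as far as about 1.2, checking the force.

```bash
python3 -m inch '{"linear":[[0.06,-0.05,0],[0.12,-0.11,0],[0.18,-0.17,0],[0.23,-0.23,0],[0.28,-0.29,0],[0.28,-0.29,0]],"rotation":[[0,0,0],[0,0,0],[0,0,0],[0,0,0],[0,0,0],[0,0,0]],"gripper":[0,0,0,0,0,0]}'
python3 -c "from h import *; brass('pics/w29.png')"
python3 -m inch '{"linear":[[0.03,-0.02,0],[0.06,-0.045,0],[0.097,-0.066,0],[0.097,-0.066,0],[0.097,-0.066,0]],"rotation":[[0,0,0],[0,0,0],[0,0,0],[0,0,0],[0,0,0]],"gripper":[0,0,0,0,0]}'
python3 -c "from h import *; brass('pics/w30.png')"
```

```text
clock: 51.37
tcp_pos: [0.582, 0.0147, 0.0737]
orientation: [0.649, 0.264, 0.657, 0.278]
wrist_force: [-0.4, -0.0, -0.4]
opening: -0.0002
[0.582  0.0147 0.0737] [-0.4 -0.  -0.4]
brass (283, 121, 80, 69)
top [324. 142.] lean [325. 109.] start [322. 229.] tab [322. 228.] 
clock: 51.83
tcp_pos: [0.5826, 0.0174, 0.0619]
orientation: [0.65, 0.263, 0.657, 0.278]
wrist_force: [0.1, 0.1, -0.2]
opening: -0.0001
[0.5826 0.0174 0.0619] [ 0.1  0.1 -0.2]
brass (279, 108, 86, 75)
top [323. 128.] lean [324.  94.] start [320. 224.] tab [321. 224.]
```

```bash
python3 -m inch '{"linear":[[0.04,-0.012,0],[0.08,-0.024,0],[0.112,-0.034,0],[0.16,-0.05,0],[0.2,-0.06,0],[0.2,-0.06,0]],"rotation":[[0,0,0],[0,0,0],[0,0,0],[0,0,0],[0,0,0],[0,0,0]],"gripper":[0,0,0,0,0,0]}'
python3 - <<'E'
from h import *
brass('pics/w31.png'); st=r.observe(); c=cam('wrist',st)
print('keeperbar',proj(c,[(.583,.054,.119),(.583,.0435,.026)]).round(0).tolist())
E
python3 -m inch '{"linear":[[0.02,0.005,0],[0.034,0.01,0],[0.034,0.01,0]],"rotation":[[0,0,0],[0,0,0],[0,0,0]],"gripper":[0,0,0]}'
python3 -m inch '{"linear":[[0.02,0.012,0],[0.04,0.022,0],[0.056,0.032,0],[0.056,0.032,0]],"rotation":[[0,0,0],[0,0,0],[0,0,0],[0,0,0]],"gripper":[0,0,0,0]}'
python3 -c "from h import *; brass('pics/w32.png')"
```

```text
clock: 52.38
tcp_pos: [0.5818, 0.0299, 0.0389]
orientation: [0.649, 0.263, 0.657, 0.279]
wrist_force: [0.4, -0.1, -1.1]
opening: -0.0002
[0.5818 0.0299 0.0389] [ 0.4 -0.1 -1.1]
brass (270, 88, 106, 87)
top [324. 104.] lean [326.  68.] start [321. 232.] tab [322. 230.] 
keeperbar [[325.0, 104.0], [323.0, 221.0]]
clock: 52.68
tcp_pos: [0.5822, 0.033, 0.0378]
orientation: [0.65, 0.263, 0.657, 0.278]
wrist_force: [0.4, 0.3, -0.2]
opening: 0.0002
clock: 53.02
tcp_pos: [0.582, 0.0409, 0.0359]
orientation: [0.65, 0.263, 0.657, 0.279]
wrist_force: [0.3, 0.7, 0.4]
opening: 0.0001
[0.582  0.0409 0.0359] [0.3 0.7 0.4]
brass (265, 102, 114, 84)
top [323. 125.] lean [325.  81.] start [320. 269.] tab [321. 261.]
```

```bash
python3 -m inch '{"linear":[[-0.2,0,0],[-0.5,0,0],[-0.8,0,0],[-0.9,0,0],[-0.9,0,0],[-0.9,0,0]],"rotation":[[0,0,0],[0,0,0],[0,0,0],[0,0,0],[0,0,0],[0,0,0]],"gripper":[0,0,0,0,0,0]}'
python3 - <<'E'
from h import *
brass('pics/w33.png'); st=r.observe(); c=cam('wrist',st)
print('keeperbar',proj(c,[(.583,.054,.119)]).round(0).tolist())
for f in(2.1,1.8,1.5,1.2,.9,.6,.3,.1,0):
    t=PIV+.054*dirv(f); a=proj(c,[(.57,*t),(.596,*t),(.583,*(t+.008*np.array([-np.cos(f),np.sin(f)])))]); print(f,a[0].round(0),'w',round(a[1,0]-a[0,0],1),'tabend',a[2].round(0))
E
```

```text
clock: 53.57
tcp_pos: [0.5838, -0.0356, 0.1118]
orientation: [0.65, 0.263, 0.656, 0.278]
wrist_force: [-0.1, -0.3, -1.1]
opening: 0.0
[ 0.5838 -0.0356  0.1118] [-0.1 -0.3 -1.1]
brass (293, 110, 58, 44)
red (309, 187, 26, 11)
top [322. 121.] lean [323. 100.] start [321. 177.] tab [321. 181.] 
keeperbar [[323.0, 118.0]]
2.1 [303. 191.] w 38.0 tabend [322. 181.]
1.8 [303. 209.] w 36.1 tabend [321. 202.]
1.5 [305. 220.] w 33.8 tabend [321. 217.]
1.2 [306. 224.] w 31.5 tabend [321. 224.]
0.9 [307. 222.] w 29.4 tabend [322. 225.]
0.6 [308. 215.] w 27.7 tabend [322. 220.]
0.3 [309. 205.] w 26.3 tabend [322. 211.]
0.1 [310. 197.] w 25.7 tabend [323. 204.]
0 [310. 192.] w 25.4 tabend [323. 199.]
```

The red tab is at rows 187–198, 26 px wide, which matches the lever flat down (0: rows 192–199 with the usual −4 offset). The bar is at the keeper's row. Cross-check with the scene camera and back away.

```bash
python3 -m inch '{"linear":[[-0.3,0,0],[-0.6,0,0],[-0.9,0,0],[-1,0,0],[-1,0,0]],"rotation":[[0,0,0],[0,0,0],[0,0,0],[0,0,0],[0,0,0]],"gripper":[0,0,0,0,0]}'
python3 - <<'E'
from h import *
for n in('scene','top','wrist'):
    c=cam(n); im=imaging.capture(n); cv2.imwrite(f'pics/end_{n}.png',im)
    print(n,'keeperbar',proj(c,[(.583,.054,.119)]).round(1).tolist())
    for f in(0,.1,.3,1): t=PIV+.054*dirv(f)+.004*np.array([-np.cos(f),np.sin(f)]); print(f,proj(c,[(.583,*t)]).round(1)[0],end=' ')
    print()
    e=proj(c,[(.583,.041,.026)])[0]; k0=proj(c,[(.583,.054,.119)])[0]
    for nm,lo,hi in(('red',(0,130,60),(6,255,255)),('brass',(14,80,60),(34,255,255))):
        for k in blobs(mask(im,lo,hi),2):
            o=np.array(cv2.minAreaRect(k)[0])
            if np.linalg.norm(o-e)<45 or np.linalg.norm(o-k0)<45: print(nm,cv2.boundingRect(k),o.round(1))
print(r.observe()['tcp_pos'],r.observe()['wrist_force'])
c=cam('wrist'); im=cv2.imread('pics/end_wrist.png'); g=cv2.cvtColor(im,cv2.COLOR_BGR2GRAY)
for x in(.50,.66): # lid front top edge: strongest step along case front normal
    ys=np.arange(.05,.085,.0005); uv=proj(c,[(x,y+(x-.58)*.0235,.145) for y in ys]); val=np.array([g[int(round(v)),int(round(u))] if 0<=v<400 and 0<=u<640 else -1 for u,v in uv]); print(x,val[::4])
E
```

```text
clock: 54.03
tcp_pos: [0.5864, -0.1215, 0.1977]
orientation: [0.651, 0.263, 0.656, 0.278]
wrist_force: [-0.0, 0.2, -0.9]
opening: -0.0001
scene keeperbar [[302.9, 210.7]]
0 [299.6 229.7] 0.1 [298.3 228.7] 0.3 [295.7 226.4] 1 [288.9 216.6] 
top keeperbar [[306.6, 185.2]]
0 [311.6 188. ] 0.1 [313.5 188. ] 0.3 [317.2 188. ] 1 [327.2 187.5] 
brass (305, 179, 3, 16) [306.  186.5]
wrist keeperbar [[322.9, 118.6]]
0 [322.5 173.7] 0.1 [322.4 176.6] 0.3 [322.2 181.7] 1 [321.7 189.8] 
red (313, 167, 19, 8) [322.  170.5]
brass (304, 113, 37, 30) [322.  127.5]
[ 0.58554383 -0.1189709   0.19502504] [ 0.33969517 -0.4948599  -0.77201633]
0.5 [ 47  53  53  54  52  49  65  69  47 100 110 110 108 109 108 108 108 107]
0.66 [ 52  52  52  51  51  53  60  63  46  96 108 108 107 108 107 107 107 108]
```

All three checks agree. The lever is at about 0, the bar is at the keeper in both the top and wrist views, and the lid's front edge is where a shut lid puts it. Hand in.

```bash
python3 -c "
from cell import ticket; print(ticket.finish_job())"
```

```text
the job is handed in; nothing more can be done
None
```

The case is packed, shut and latched, and I handed the job in at about 54 s of the 210 s allowed. No verdict was reported.

**What I did:** Three boxes were on the bench. They went into the +46, −4 and −54 pockets with their tabs to the latch side. The smallest of the three similar cans went into the square pocket as the canister. I shut the lid, carried the claw's bar over the keeper while the lever was still up, and pressed the lever down over centre.

**Last checks:**
- **Boxes and canister:** before I shut the lid, each box was within about 1–2 mm of its pocket centre, and the canister's knob sat over its pocket. They are hidden now, so I could not check them again.
- **Lever:** the red tab is within about 1 px of where the lever lying flat would put it.
- **Claw:** the wrist and top views both put the bar at the keeper, and the last close-up showed it behind the lip. I could not read the spring's stretch.
- **Lid:** its front edge is where a shut lid would put it, at both ends.
- **Robot:** clear of everything.

**What went wrong or disagreed:**
- **First grip:** the first grip closed on nothing. The fingertips sit about 12 mm behind the reported tool point, not 19 mm ahead of it, so I corrected for that.
- **Lid force:** pressing the lid down built up to 82 N along z (about 91 N in all) before I backed off. This was on the fingertips, and under the 120 N wrist limit.
- **Claw:** two attempts to sweep the claw over with a fingertip failed, and the first pushed the lever down to about 1.2 rad. Gripping the claw by its bar ends worked and brought the lever back up to about 1.9 rad.
- **Cameras:** the wrist and top views differed by about 3 mm in y, so I averaged them or corrected for it.

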